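# Load the autosampler carousel and hold its locking collar on the shaft flat

## Task

Drop the two loose vials, one by one, into the two empty cups of the sample carousel so that each stands on the floor of its own cup. Then feel for the flat on the carousel's drive shaft, turn the shaft so that the flat faces the white home mark, and put the collar over the shaft with its thumb screw on that flat, fully home on the hub and pointing along the home mark. Finish still gripping the collar there, ready for the screw to be tightened, and do not knock the solvent bottle or the jar about.

Things in the scene. Friction and masses are not known exactly. Their poses are not given: they have to be found in the camera images.
- carousel: Sample carousel, fixed, does not turn: white housing 236 mm across, grey disc on it (radius 112 mm, top at z 54 mm) with six cups on an 85 mm radius, at 30, 90 .. 330 degrees counter-clockwise from its +x. Those at 90 and 330 degrees are empty; the others hold fixed vials (tops at z 133 mm). Origin: centre of the underside, on the shaft axis. Its own -x is the home direction.
- home (a point): Home mark: middle of a white bar on the disc, 60 mm long, 8 mm wide, pointing from the hub outwards, 78 mm from the shaft axis along the carousel's -x, z 57 mm. Beyond it at the rim stands a dark index block, 16 mm wide, top at z 68 mm.
- seat (a point): Centre of the top of the hub (38 mm across), on the vertical shaft axis, 85 mm above the bench, 31 mm above the disc; axes as the carousel's (-x = home). The collar ends up standing here.
- shaft_top (a point): Top centre of the steel drive shaft, on its axis, 50 mm above the seat. Shaft 26 mm diameter, with ONE flat along its height, 7 mm off the axis, 22 mm wide: 20 mm thick across the flat. Top 4 mm tapers in by 2.5 mm. It turns against 0.03 N m friction and stays put. The flat's direction is not reported (this point does not turn): it starts 0.4 to 2.0 rad counter-clockwise of home seen from above.
- cup_a (a point): Centre of the inner floor of one empty cup (58 mm above the bench). Bore 25 mm diameter, 29 mm deep, flared at the mouth (31 mm across); outside 37 mm across at the rim.
- cup_b (a point): Centre of the inner floor of the other empty cup, same make.
- vial_1: A loose amber vial with an aluminium cap, 22 mm diameter, 75 mm tall (glass to 62 mm, cap above 64 mm, 21 mm across), 35 g. Origin: centre of its underside, z up. Starts upright in a hole of the white rack, 30 mm deep in it, 10 mm above the bench.
- vial_2: The other loose vial, same make.
- rack: White block 60 x 120 x 40 mm (x, y, z), fixed, with two holes at y = +30 and -30 mm, a vial in each. Origin: centre of the underside. Starts left or right of the carousel.
- collar: Aluminium collar lying on the bench, bore upright: 44 mm outside diameter, 30 mm high, 140 g. D-shaped bore, 29 mm diameter, flat 8.2 mm off the axis on the screw's side: it drops onto the shaft only with the screw on the shaft's flat (within about 7 degrees). Origin: centre of the underside, z along the bore; the screw sticks out along its -x. Starts across the carousel from the rack.
- screw (a point): Outer end of the collar's dark thumb screw (12 mm diameter head), 40 mm from the bore's axis along the collar's -x, 17 mm above its underside.
- bottle: Bystander: a clear solvent bottle, 68 mm across, 160 mm tall, blue cap. Origin: centre of the underside.
- jar: Bystander: an amber jar, 64 mm across, 100 mm tall, black lid. Origin: centre of the underside.

How it is judged:
On the way, in this order (a step that is already met when the one before it is completed fails the run):
1. both vials stand in the two empty cups, released ((((horizontal distance between vial_1 and cup_a below 0.004 m and z of vial_1 in the frame of cup_a between -0.004 and 0.005 m and angle between vial_1's own z axis and vertical below 0.15 rad) and (horizontal distance between vial_2 and cup_b below 0.004 m and z of vial_2 in the frame of cup_b between -0.004 and 0.005 m and angle between vial_2's own z axis and vertical below 0.15 rad)) or ((horizontal distance between vial_1 and cup_b below 0.004 m and z of vial_1 in the frame of cup_b between -0.004 and 0.005 m and angle between vial_1's own z axis and vertical below 0.15 rad) and (horizontal distance between vial_2 and cup_a below 0.004 m and z of vial_2 in the frame of cup_a between -0.004 and 0.005 m and angle between vial_2's own z axis and vertical below 0.15 rad))) and contact force between the fingers and vial_1 below 0.05 N and contact force between the fingers and vial_2 below 0.05 N), for 0.2 s.
2. the collar is fully home on the hub, its screw on the flat and along the home mark (horizontal distance between collar and seat below 0.004 m and z of collar in the frame of seat between -0.004 and 0.004 m and angle between collar's own z axis and vertical below 0.1 rad and y of screw in the frame of seat between -0.0125 and 0.0125 m and x of screw in the frame of seat below -0.025 m), for 0.2 s.
At the end, for the whole second after the job is handed in: Each empty cup holds one upright vial on its floor (4 mm off centre, 5 mm high), fingers off it; the collar is on the hub (4 mm in height and centring, 0.1 rad level), its screw within 18 degrees of home, and the fingers still grip it with over 3 N (all of step 1 and all of step 2 and contact force between the fingers and collar above 3 N); the arm keeps its last pose, push and grip.
It fails at once if the bottle is moved more than 30 mm or tipped (distance of bottle from where it was at the start of the episode above 0.03 m or angle between bottle's own z axis and vertical above 0.5 rad).
It fails at once if the jar is moved more than 30 mm or tipped (distance of jar from where it was at the start of the episode above 0.03 m or angle between jar's own z axis and vertical above 0.5 rad).
It also fails if it takes over 72 s, if anything falls off the work surface, if the arm or the gripper's body presses on something with over 40 N, if the wrist force passes 120 N, or if a joint passes its speed limit or range.

## Robot

A 7-joint arm with a two-finger parallel gripper is mounted at the origin on the work surface. World frame = base frame: x ahead of the robot, y to its left, z up, the work surface at z = 0. Lengths are in m, angles in rad, forces in N, time in s.
With the tool pointing down it reaches from about 0.425 to 0.925 m from the base axis. Payload 6.8 kg.
Tool frame: the origin (TCP) lies on the centre line of the jaws, within the pads' length; the fingertips stand 17 mm ahead of it and the grasp point (between the pads) lies 2 mm behind it (nose_length is the distance from the TCP to the fingertips, in m); z points along the fingers, x is the direction in which the jaws open and shut, and the axes are right-handed (so a half turn about z gives the same grasp; the last joint's range is limited). The gripper opens to 85 mm and grips with 20 to 120 N. Pads are 22 mm wide; open, the fingers measure 114 mm over their backs; the gripper's body (76 mm by 85 mm) begins 54 mm behind the grasp point. The pads swing forward as they close: fully open they stand 13 mm farther back than shut.
Start: joints at [-0.108, 0.477, 0.022, 1.555, -0.011, 1.109, -0.083], TCP at [0.675, 0, 0.248] pointing down, gripper open.
Joint ranges: [-2.96, 2.96], [-0.34, 2.1], [-1.41, 1.46], [0.24, 2.44], [-1.37, 4.51], [0.17, 1.92], [-2.96, 2.96]. Speed limits (rad/s): [2.39, 2.39, 3.14, 3.14, 3.14, 3.14, 3.14].

## Interface

Orientations are given as a unit quaternion [w, x, y, z].
In Python, from station import * gives the robot as it stands.
- The arm moves only by the tool send_rows, never from a script. Its argument "commands" is a list of rows, each an object with "translation": the shift along the tool's x, y, z in m, a list of three; "rot": the turn, a rotation vector about the tool's x, y, z in degrees, a list of three; "grip": the finger opening in m, from 0 to 0.0854. In form: [{"translation": [tx, ty, tz], "rot": [rx, ry, rz], "grip": grip}, ...]. A call has exactly 5 rows; each row shifts and turns the commanded pose from where the row before left it, along the tool's axes as they then stand; what a row does not reach is not made up. A row lasts 1/12 s, in which the tool goes at most 41.7 mm and 7.16 degrees, less where a joint would pass 70% of its speed; a pose out of reach is approached as far as the arm can. A call with a gripper value outside its range is refused whole. The fingers move at their own pace and stop on an object; "force" is the grip in N (left out, the last holds). Time passes only in rows, so rows that do not move let the fingers close, or fill a call up. It gives the time, the measured TCP pose, the force and the opening at its end, in the units of the state.
- get_obs(): the state, without advancing time (a new reading comes with each control period).
- read_camera(name): name is "scene" or "side" or "wrist"; returns a dict with "pixels" (480x640x3 uint8, red, green, blue), "depth" (480x640 float32, m along the optical axis (not along the pixel's ray), 0 where there is no reading), "mtx" (3x3 intrinsics, pixels), "extrinsics" (4x4, takes a point from camera to world coordinates). Camera axes: x right, y up, looking along -z (the intrinsics and any distortion apply to the point x, -y, -z); pixel columns grow to the right and rows downward; lengths in m; the calibration is good to about 2 mm. A picture is of the moment at which its call begins.
- hand_in(): hands the job in, once; it reports no verdict.
The state is a dict: "t": time; "q": joint angles; "joint_vel": joint speeds; "joint_torque": joint torques, N m; "eef_pos": TCP position; "tool_rot": TCP orientation; "contact_force": force on the tool from outside, world axes, zero at the start; "torque": the same for the moment, N m; "gripper_width": opening from 0.0 (shut) to 1.0 (fully open).
Only numpy, scipy, OpenCV 4.12 (cv2) and the standard library are available. Lean on these libraries where they do the work, as an engineer would, in place of code of your own. Each camera call takes 0.05 s, during which the arm holds its last target.

## Working session

There is one attempt and no reset: what is moved stays moved. The work goes in short steps, Python scripts to look and compute and a tool call to move; the robot and the scene stay as the last step left them, time stands still between calls to the robot, and variables do not carry over. Pictures are saved under pics/ and viewed, and the job is handed in when it is done.

Besides the shell and the picture viewer there is one more tool, called after "Call:" as name([rows], argument=value, ...), one row to a line, values as JSON. send_rows: Moves the arm, as the interface text tells. Its arguments: {"type":"object","properties":{"commands":{"type":"array","items":{"type":"object","properties":{"translation":{"type":"array","items":{"type":"number"}},"rot":{"type":"array","items":{"type":"number"}},"grip":{"type":"number"}}}},"force":{"type":"number"}},"required":["commands"]}

```bash
ls; mkdir -p pics
python3 - <<'E'
from station import *
import cv2,numpy as np
o=get_obs();print({k:np.round(v,3) for k,v in o.items()})
for n in ["scene","side","wrist"]:
    c=read_camera(n);cv2.imwrite(f"pics/{n}0.png",c["pixels"][:,:,::-1]);np.savez(f"{n}0.npz",**c)
    print(n,np.round(c["mtx"],1).tolist(),np.round(c["extrinsics"],3).tolist(),c.keys())
E
```

```text
pics
{'t': np.float64(0.0), 'q': array([-0.108,  0.478,  0.022,  1.556, -0.011,  1.109, -0.083]), 'joint_vel': array([-0.004, -0.001,  0.001,  0.001,  0.   ,  0.002,  0.   ]), 'joint_torque': array([-1.0000e-03, -5.9644e+01,  1.6080e+00, -2.8119e+01,  1.2000e-02,
        9.0000e-03,  0.0000e+00]), 'eef_pos': array([ 0.674, -0.   ,  0.247]), 'tool_rot': array([ 0.   ,  1.   ,  0.   , -0.001]), 'contact_force': array([-0.194, -0.208, -0.183]), 'torque': array([-0.015,  0.023,  0.035]), 'gripper_width': np.float64(0.998)}
scene [[511.1, 0.0, 313.6], [0.0, 511.1, 246.2], [0.0, 0.0, 1.0]] [[-0.763, -0.547, 0.344, 0.831], [0.646, -0.654, 0.394, 0.378], [0.009, 0.523, 0.852, 0.884], [0.0, 0.0, 0.0, 1.0]] dict_keys(['pixels', 'depth', 'mtx', 'extrinsics'])
side [[539.2, 0.0, 317.5], [0.0, 539.2, 229.9], [0.0, 0.0, 1.0]] [[-0.911, 0.246, -0.331, 0.21], [-0.412, -0.573, 0.709, 0.727], [-0.015, 0.782, 0.623, 0.721], [0.0, 0.0, 0.0, 1.0]] dict_keys(['pixels', 'depth', 'mtx', 'extrinsics'])
wrist [[337.3, 0.0, 319.8], [0.0, 337.3, 243.0], [0.0, 0.0, 1.0]] [[1.0, 0.0, 0.002, 0.676], [-0.001, 0.956, 0.293, 0.076], [-0.002, -0.293, 0.956, 0.374], [0.0, 0.0, 0.0, 1.0]] dict_keys(['pixels', 'depth', 'mtx', 'extrinsics'])
```

View pics/scene0.png

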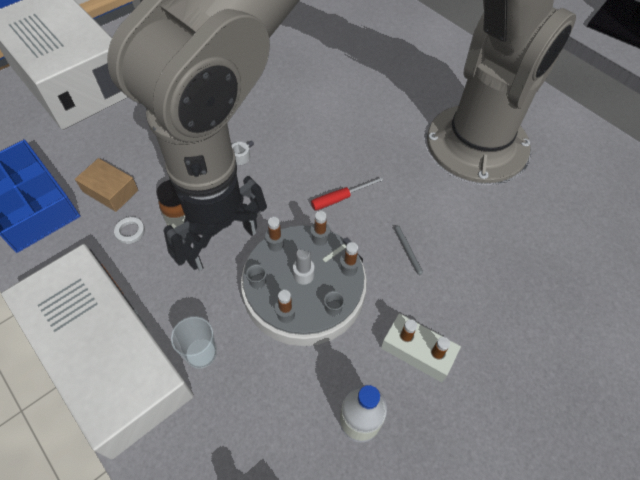

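View pics/side0.png

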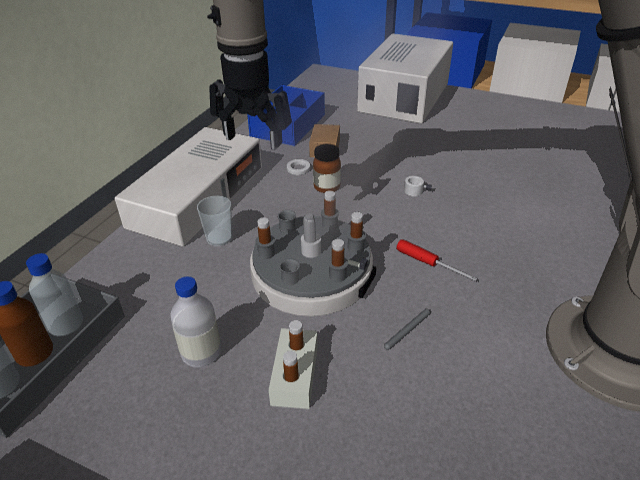

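View pics/wrist0.png

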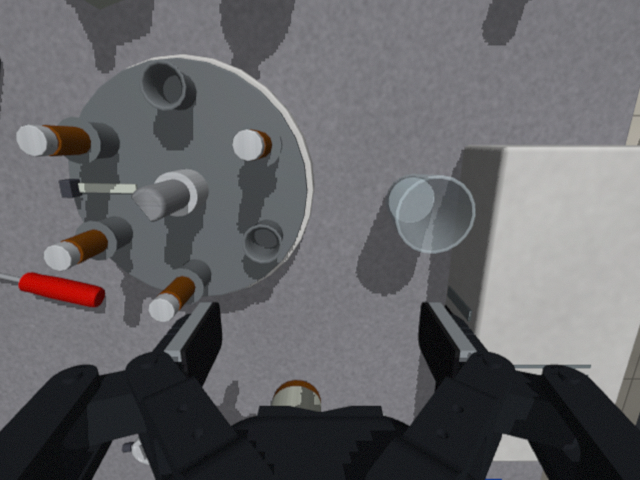

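```bash
cat > h.py <<'E'
import numpy as np,cv2
def L(n): return dict(np.load(n+".npz"))
def snap(n,tag):
    from station import read_camera
    c=read_camera(n);cv2.imwrite(f"pics/{tag}.png",c["pixels"][:,:,::-1]);np.savez(f"{tag}.npz",**c);return c
def ray(c,uv):
    K=c["mtx"];E=c["extrinsics"]
    d=np.array([(uv[0]-K[0,2])/K[0,0],-(uv[1]-K[1,2])/K[1,1],-1.]);return E[:3,3],E[:3,:3]@d
def plane(c,uv,z):
    o,d=ray(c,uv);return o+d*(z-o[2])/d[2]
def proj(c,p):
    K=c["mtx"];E=c["extrinsics"];q=E[:3,:3].T@(np.asarray(p)-E[:3,3])
    return np.array([K[0,0]*q[0]/-q[2]+K[0,2],K[1,1]*q[1]/q[2]+K[1,2]])*1.
def tri(*cu):
    A=np.zeros((3,3));b=np.zeros(3)
    for c,uv in cu:
        o,d=ray(c,uv);d=d/np.linalg.norm(d);P=np.eye(3)-np.outer(d,d);A+=P;b+=P@o
    x=np.linalg.solve(A,b)
    return x,[float(np.linalg.norm(np.cross(x-ray(c,uv)[0],ray(c,uv)[1]/np.linalg.norm(ray(c,uv)[1])))) for c,uv in cu]
def cloud(c):
    v,u=np.mgrid[:480,:640];K=c["mtx"];E=c["extrinsics"];D=c["depth"]
    q=np.stack([(u-K[0,2])/K[0,0]*D,-(v-K[1,2])/K[1,1]*D,-D],-1)
    return q@E[:3,:3].T+E[:3,3]
def blobs(m,amin=15):
    n,l,s,ce=cv2.connectedComponentsWithStats(m.astype(np.uint8))
    return [(ce[i].round(1).tolist(),s[i].tolist()) for i in range(1,n) if s[i,4]>=amin]
E
python3 - <<'E'
from h import *
for n in ["scene0","side0","wrist0"]:
    c=L(n);X=cloud(c);hsv=cv2.cvtColor(c["pixels"],cv2.COLOR_RGB2HSV)
    # bright caps
    m=(hsv[...,1]<40)&(hsv[...,2]>190)
    print(n)
    for ce,s in blobs(m,8):
        u,v=int(ce[0]),int(ce[1]);print(ce,s,X[v,u].round(3) , "%.2f"%c["depth"][v,u])
E
```

```text
scene0
[60.6, 14.8] [42, 0, 37, 30, 354] [ 0.574 -0.838  0.139] 1.20
[81.6, 12.6] [80, 11, 4, 5, 9] [ 0.533 -0.812  0.14 ] 1.21
[72.9, 24.9] [69, 22, 8, 7, 21] [ 0.569 -0.787  0.138] 1.18
[69.9, 66.1] [36, 49, 72, 35, 297] [ 0.641 -0.657  0.138] 1.11
[320.6, 216.7] [318, 214, 6, 6, 19] [ 0.478 -0.011  0.131] 0.92
[126.8, 220.9] [117, 219, 20, 8, 37] [ 0.734 -0.321  0.012] 1.05
[273.8, 223.3] [272, 221, 5, 5, 13] [ 0.552 -0.052  0.133] 0.91
[130.5, 238.3] [122, 235, 16, 6, 27] [ 0.75  -0.277  0.012] 1.03
[95.3, 353.6] [6, 246, 177, 204, 12097] [ 0.912 -0.065  0.082] 0.83
[352.4, 248.9] [350, 247, 6, 5, 19] [0.479 0.075 0.131] 0.88
[327.8, 257.0] [324, 254, 8, 6, 20] [0.493 0.029 0.054] 0.96
[284.1, 297.3] [281, 294, 7, 7, 25] [0.627 0.073 0.13 ] 0.83
[59.9, 301.8] [51, 296, 19, 13, 26] [ 0.914 -0.186  0.086] 0.87
[51.0, 300.5] [48, 299, 7, 4, 8] [ 0.924 -0.199  0.083] 0.88
[308.7, 326.9] [247, 301, 115, 38, 303] [0.609 0.113 0.055] 0.89
[96.6, 307.2] [92, 304, 9, 8, 20] [ 0.871 -0.137  0.084] 0.87
[108.3, 310.9] [102, 306, 14, 13, 56] [ 0.858 -0.118  0.085] 0.87
[91.4, 322.5] [83, 313
[... 663 characters left out ...]
 0.038] 0.97
[178.0, 313.8] [173, 307, 13, 16, 32] [0.645 0.304 0.112] 0.82
wrist0
[182.5, 55.4] [180, 55, 6, 2, 8] [0.554 0.148 0.041] 0.30
[252.2, 85.8] [189, 56, 108, 75, 320] [0.614 0.123 0.04 ] 0.31
[251.1, 134.2] [247, 131, 10, 10, 39] [0.63  0.08  0.135] 0.23
[571.3, 149.3] [508, 147, 132, 11, 671] [0.883 0.068 0.085] 0.28
[539.4, 157.0] [537, 154, 7, 8, 24] [0.857 0.062 0.087] 0.28
[544.6, 185.0] [543, 183, 5, 5, 12] [0.866 0.039 0.086] 0.29
[549.1, 189.9] [545, 187, 10, 6, 21] [0.871 0.035 0.086] 0.29
[534.5, 198.0] [526, 194, 18, 11, 98] [0.859 0.028 0.087] 0.29
[555.4, 206.1] [553, 203, 5, 8, 16] [0.879 0.021 0.087] 0.29
[501.4, 214.6] [500, 212, 4, 6, 10] [0.834 0.014 0.085] 0.29
```

Run:
```python
from h import *
a=L("scene0")["pixels"][:,:,::-1];b=L("side0")["pixels"][:,:,::-1]
cv2.imwrite("pics/sc_z.png",cv2.resize(a[200:400,225:465],None,fx=3.3,fy=3,interpolation=cv2.INTER_CUBIC)[:600,:800])
cv2.imwrite("pics/si_z.png",cv2.resize(b[165:365,225:465],None,fx=3.3,fy=3,interpolation=cv2.INTER_CUBIC)[:600,:800])
cv2.imwrite("pics/wr_z.png",cv2.resize(L("wrist0")["pixels"][40:330,0:330,::-1],None,fx=2,fy=2,interpolation=cv2.INTER_CUBIC))
```

```text
(no output)
```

View pics/sc_z.png

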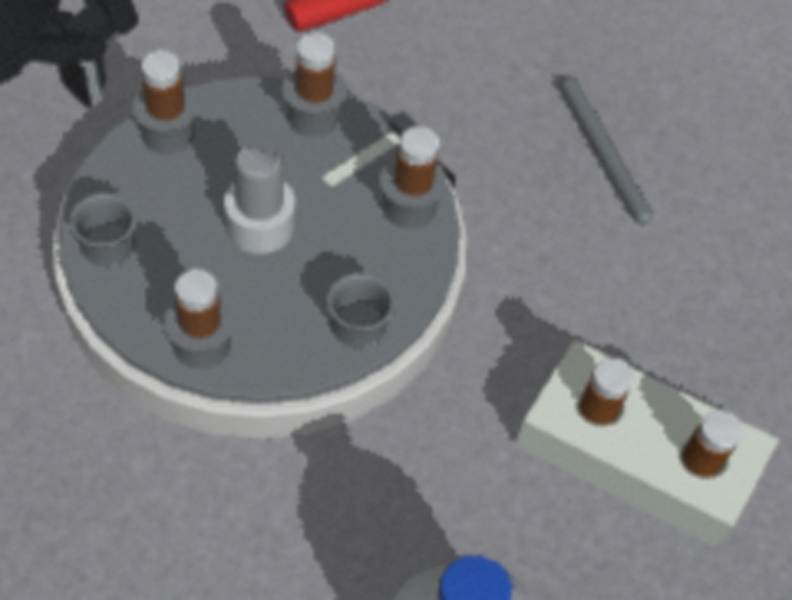

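View pics/wr_z.png

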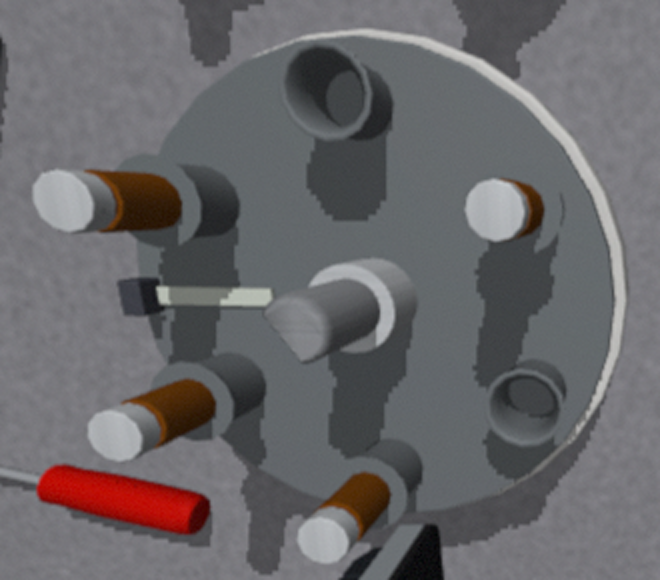

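Run:
```python
from h import *
s,d=L("scene0"),L("side0")
for n,c in (("scene",s),("side",d)):
    h=cv2.cvtColor(c["pixels"],cv2.COLOR_RGB2HSV);X=cloud(c)
    m=(X[...,2]>0.0735)&(X[...,2]<0.14)&(X[...,1]>0.18)&(X[...,0]<0.58)
    for ce,st in blobs(m):
        print(n,"vial cap",ce,st,plane(c,ce,0.08).round(4))
    # shaft
    m=(X[...,2]>0.1)&(X[...,2]<0.14)&(abs(X[...,0]-.553)<.02)&(abs(X[...,1]-.032)<.02)
    print(n,"shaft",blobs(m),np.median(X[m],0).round(4))
    # collar
    for (u,v) in ([(238,152)] if n=="scene" else [(415,186)]): print("collar",plane(c,(u,v),0.015).round(3),X[v,u].round(3))
    m=(X[...,2]>0.006)&(X[...,2]<0.045)&(X[...,1]<-0.08)&(X[...,1]>-.35)&(X[...,0]<0.62)&(X[...,0]>0.35)&(h[...,1]<60)
    for ce,st in blobs(m,20): print(n,"col?",ce,st,X[int(ce[1]),int(ce[0])].round(3))
    m=(X[...,2]>0.036)&(X[...,2]<0.044)&(X[...,1]>0.18)&(X[...,0]<0.58)&(X[...,0]>.35)
    mm=m&(h[...,2]>100); 
    bl=blobs(mm,200);print("rack",bl)
    P=X[mm][:,:2].astype(np.float32);print(cv2.minAreaRect(P))
```

```text
scene vial cap [410.1, 325.9] [404, 320, 13, 13, 136] [0.484  0.2315 0.08  ]
scene vial cap [442.8, 343.5] [436, 337, 14, 14, 146] [0.465  0.2882 0.08  ]
scene shaft [([302.9, 259.0], [296, 249, 15, 21, 257])] [0.5565 0.0361 0.1293]
collar [ 0.45  -0.322  0.015] [ 0.444 -0.333  0.   ]
scene col? [241.8, 150.9] [231, 141, 23, 23, 319] [ 0.443 -0.32   0.018]
rack [([421.4, 345.5], [384, 314, 77, 62, 1750])]
((0.4744805693626404, 0.25965583324432373), (0.0621904693543911, 0.12021177262067795), 17.837512969970703)
side vial cap [295.1, 326.4] [289, 320, 13, 14, 156] [0.4831 0.2322 0.08  ]
side vial cap [289.6, 357.5] [283, 350, 14, 16, 182] [0.464  0.2893 0.08  ]
side shaft [([308.7, 224.3], [303, 213, 12, 23, 240])] [0.5491 0.0401 0.1246]
collar [ 0.444 -0.314  0.015] [ 0.441 -0.301  0.024]
side col? [336.4, 180.0] [332, 171, 9, 17, 97] [ 0.614 -0.245  0.03 ]
side col? [415.0, 184.2] [404, 175, 28, 19, 339] [ 0.442 -0.302  0.029]
rack [([292.5, 364.5], [269, 328, 48, 68, 1597])]
((0.4735184907913208, 0.2607157230377197), (0.06010115519165993, 0.12299565970897675), 18.491310119628906)
```

Call:
send_rows([
  {"translation": [-0.019, -0.023, 0], "rot": [0, 0, 0], "grip": 0.06},
  {"translation": [-0.019, -0.023, 0], "rot": [0, 0, 0], "grip": 0.06},
  {"translation": [-0.019, -0.023, 0], "rot": [0, 0, 0], "grip": 0.06},
  {"translation": [-0.019, -0.023, 0], "rot": [0, 0, 0], "grip": 0.06},
  {"translation": [-0.019, -0.023, 0], "rot": [0, 0, 0], "grip": 0.06},
], force=30)

```text
t: 0.57
eef_pos: [0.5788, 0.1159, 0.248]
tool_rot: [0.0, 1.0, -0.0, -0.0]
contact_force: [0.3, 0.3, 0.4]
gripper_width: 0.7
```

Call:
send_rows([
  {"translation": [-0.019, -0.023, 0], "rot": [0, 0, 0], "grip": 0.06},
  {"translation": [-0.019, -0.023, 0], "rot": [0, 0, 0], "grip": 0.06},
  {"translation": [-0.019, -0.023, 0], "rot": [0, 0, 0], "grip": 0.06},
  {"translation": [-0.019, -0.023, 0], "rot": [0, 0, 0], "grip": 0.06},
  {"translation": [-0.02, -0.025, 0], "rot": [0, 0, 0], "grip": 0.06},
])

```text
t: 0.98
eef_pos: [0.483, 0.2324, 0.2482]
tool_rot: [0.0, 1.0, -0.0, -0.0]
contact_force: [0.5, 0.2, 0.4]
gripper_width: 0.705
```

Run:
```python
from h import *
from station import *
c=snap("wrist","w1");o=get_obs();print(o["eef_pos"],o["tool_rot"],o["q"],o["t"])
X=cloud(c)
m=(X[...,2]>0.0735)&(X[...,2]<0.1)&(X[...,1]>0.18)&(X[...,0]<0.58)
for ce,st in blobs(m,100): print(ce,st,plane(c,ce,.085))
m=(X[...,2]>0.036)&(X[...,2]<0.044)&(X[...,1]>0.15)&(X[...,0]<0.58)
print(cv2.minAreaRect(X[m][:,:2].astype(np.float32)))
```

```text
[0.47830335 0.2391688  0.24819579] [-0.00143702  0.99999043  0.00389728 -0.00137642] [-0.48666969  0.25239354 -0.10828939  1.8841831   0.02729554  1.00729902
 -0.59835897] 1.0333
[296.6, 162.8] [285, 150, 24, 26, 495] [0.46527636 0.2897424  0.085     ]
[319.0, 227.6] [308, 215, 23, 26, 462] [0.48392338 0.23366616 0.085     ]
((0.47438445687294006, 0.2608947157859802), (0.060165464878082275, 0.12003926932811737), 18.374155044555664)
```

View pics/w1.png

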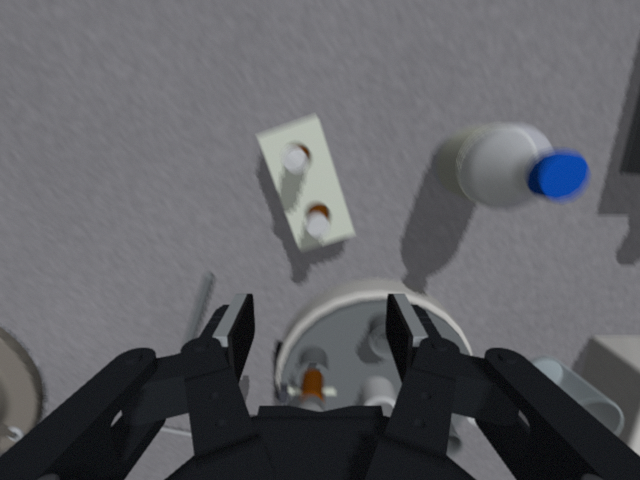

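Call:
send_rows([
  {"translation": [0, 0, 0.02], "rot": [0, 0, -6.1], "grip": 0.06},
  {"translation": [0, 0, 0.02], "rot": [0, 0, -6.1], "grip": 0.06},
  {"translation": [0, 0, 0.02], "rot": [0, 0, -6.2], "grip": 0.06},
  {"translation": [0, 0, 0.03], "rot": [0, 0, 0], "grip": 0.06},
  {"translation": [0, 0, 0], "rot": [0, 0, 0], "grip": 0.06},
])

```text
t: 1.45
eef_pos: [0.4811, 0.2301, 0.1536]
tool_rot: [0.002, 0.987, 0.16, -0.004]
contact_force: [-1.5, -0.4, -0.5]
gripper_width: 0.704
```

Call:
send_rows([
  {"translation": [0, 0, 0.025], "rot": [0, 0, 0], "grip": 0.06},
  {"translation": [0, 0, 0.025], "rot": [0, 0, 0], "grip": 0.06},
  {"translation": [0, 0, 0.025], "rot": [0, 0, 0], "grip": 0.06},
  {"translation": [0, 0, 0.017], "rot": [0, 0, 0], "grip": 0.06},
  {"translation": [0, 0, 0], "rot": [0, 0, 0], "grip": 0.06},
])

```text
t: 1.87
eef_pos: [0.4825, 0.231, 0.0641]
tool_rot: [0.001, 0.987, 0.16, -0.002]
contact_force: [-0.2, -0.0, 1.0]
gripper_width: 0.703
```

Run:
```python
from h import *
from station import *
c=snap("wrist","w2");o=get_obs();print(o["eef_pos"],o["tool_rot"],o["contact_force"],o["t"])
```

```text
[0.48343835 0.23152272 0.06584819] [ 5.93766307e-04  9.87176496e-01  1.59625956e-01 -1.32944688e-03] [-0.43253884 -0.94049814 -0.14218347] 1.9167
```

View pics/w2.png

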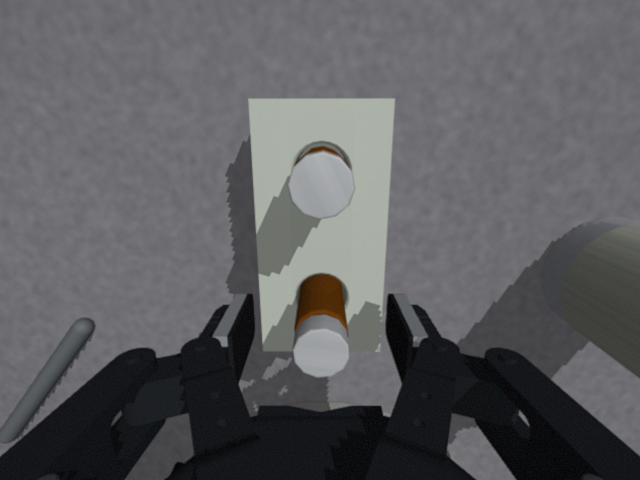

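Call:
send_rows([
  {"translation": [0, 0, 0], "rot": [0, 0, 0], "grip": 0.01},
  {"translation": [0, 0, 0], "rot": [0, 0, 0], "grip": 0.01},
  {"translation": [0, 0, 0], "rot": [0, 0, 0], "grip": 0.01},
  {"translation": [0, 0, 0], "rot": [0, 0, 0], "grip": 0.01},
  {"translation": [0, 0, 0], "rot": [0, 0, 0], "grip": 0.01},
])

```text
t: 2.33
eef_pos: [0.4848, 0.2324, 0.0678]
tool_rot: [-0.0, 0.987, 0.16, 0.001]
contact_force: [-0.8, -0.8, 6.8]
gripper_width: 0.249
```

Run:
```python
from h import *
from station import *
print(plane(L("w2"),(321,348),.085))
o=get_obs();print(o["eef_pos"],o["tool_rot"],o["contact_force"],o["t"],o["gripper_width"]*85.4)
```

```text
[0.48399513 0.23444546 0.085     ]
[0.48482538 0.23244757 0.06777623] [-3.67390596e-04  9.87156755e-01  1.59750736e-01  1.05323292e-03] [-0.84352593 -0.80222591  6.81208983] 2.3333 21.258962329599207
```

Call:
send_rows([
  {"translation": [0, 0, -0.015], "rot": [0, 0, 0], "grip": 0.01},
  {"translation": [0, 0, -0.03], "rot": [0, 0, 0], "grip": 0.01},
  {"translation": [0, 0, -0.03], "rot": [0, 0, 0], "grip": 0.01},
  {"translation": [0, 0, -0.04], "rot": [0, 0, 0], "grip": 0.01},
  {"translation": [0, 0, -0.04], "rot": [0, 0, 0], "grip": 0.01},
])

```text
t: 2.75
eef_pos: [0.4834, 0.2316, 0.223]
tool_rot: [0.0, 0.987, 0.16, -0.0]
contact_force: [1.0, 0.1, -0.8]
gripper_width: 0.244
```

Run:
```python
from h import *
from station import *
o=get_obs();print(o["eef_pos"],o["tool_rot"],o["contact_force"],o["t"],o["gripper_width"]*85.4)
for n in ("scene0","side0","wrist0"):
    c=L(n);X=cloud(c);print(n)
    R=np.hypot(X[...,0]-.553,X[...,1]-.032)
    m=(X[...,2]>0.122)&(X[...,2]<0.145)&(R<.11)&(R>.06)
    for ce,st in blobs(m,20): print(" cap",ce,st[4],plane(c,ce,.128).round(4))
    m=(X[...,2]>0.05)&(X[...,2]<0.058)&(R<.12)
    P=X[m][:,:2].astype(np.float32);cc,r=cv2.minEnclosingCircle(P);print(" disc",cc,r)
    h=cv2.cvtColor(c["pixels"],cv2.COLOR_RGB2HSV)
    m=(X[...,2]>0.05)&(X[...,2]<0.06)&(R<.105)&(h[...,2]>150)&(R>.04)
    for ce,st in blobs(m,15): print(" mark",ce,st,plane(c,ce,.057).round(4))
    # cup rims
    m=(X[...,2]>0.083)&(X[...,2]<0.091)&(R<.108)&(R>.062)
    for a in (90,330):
        cx,cy=.553+.085*np.cos(np.radians(a)),.032+.085*np.sin(np.radians(a))
        k=m&(np.hypot(X[...,0]-cx,X[...,1]-cy)<.024)
        if k.sum()>10: print(" cup",a,cv2.minEnclosingCircle(X[k][:,:2].astype(np.float32)),k.sum())
    m=(X[...,2]>0.083)&(X[...,2]<0.088)&(R<.025)
    if m.sum()>10: print(" hub",cv2.minEnclosingCircle(X[m][:,:2].astype(np.float32)))
```

```text
[0.48335553 0.23160946 0.22301269] [ 1.30549399e-04  9.87136772e-01  1.59877406e-01 -4.38639900e-04] [ 1.04466937  0.11449722 -0.79832106] 2.75 20.827492087335564
scene0
 cap [320.1, 216.8] 116 [ 0.4772 -0.0111  0.128 ]
 cap [273.4, 222.8] 121 [ 0.5496 -0.0547  0.128 ]
 cap [351.4, 248.2] 127 [0.4786 0.0738 0.128 ]
 cap [284.0, 296.4] 147 [0.6256 0.0711 0.128 ]
 disc (0.5518614053726196, 0.029825463891029358) 0.11250972002744675
 mark [327.8, 256.9] [323, 252, 10, 10, 49] [0.4924 0.0309 0.057 ]
 cup 90 ((0.5522116422653198, 0.11472867429256439), 0.01851898990571499) 119
 cup 330 ((0.6238015294075012, -0.014250517822802067), 0.01839820295572281) 106
 hub ((0.5514398813247681, 0.030170748010277748), 0.019116433337330818)
side0
 cap [329.3, 195.1] 95 [ 0.5483 -0.0533  0.128 ]
 cap [356.5, 216.8] 111 [ 0.4756 -0.0095  0.128 ]
 cap [262.9, 222.2] 109 [0.6245 0.0718 0.128 ]
 cap [337.6, 244.1] 124 [0.4774 0.0751 0.128 ]
 disc (0.551334023475647, 0.031017204746603966) 0.11346349120140076
 cup 90 ((0.5523431301116943, 0.11502029001712799), 0.01903160847723484) 110
 cup 330 ((0.622398316860199, -0.013568021357059479), 0.018899211660027504) 84
 hub ((0.548458993434906, 0.03200854733586311), 0.020591609179973602)
wrist0
 cap [36.6, 140.6] 1079 [0.4778 0.0754 0.128 ]
 cap [247.8, 145.2] 789 [0.6255 0.0722 0.128 ]
 cap [61.5, 255.9] 820 [ 0.476 -0.01   0.128]
 cap [163.5, 307.6] 661 [ 0.5489 -0.0545  0.128 ]
 disc (0.5512410998344421, 0.031220264732837677) 0.11218184977769852
 mark [81.2, 187.2] [79, 183, 6, 9, 38] [0.4521 0.0334 0.057 ]
 mark [123.3, 188.2] [110, 184, 26, 9, 189] [0.4914 0.0325 0.057 ]
 cup 90 ((0.5532533526420593, 0.11648896336555481), 0.018429985269904137) 915
 cup 330 ((0.6243629455566406, -0.012982609681785107), 0.018310422077775) 610
 hub ((0.5516288876533508, 0.030999941751360893), 0.0192659143358469)
```

Call:
send_rows([
  {"translation": [0.006, 0.026, 0], "rot": [0, 0, 0], "grip": 0.01},
  {"translation": [0.006, 0.026, 0], "rot": [0, 0, 0], "grip": 0.01},
  {"translation": [0.006, 0.026, 0], "rot": [0, 0, 0], "grip": 0.01},
  {"translation": [0.006, 0.026, 0], "rot": [0, 0, 0], "grip": 0.01},
  {"translation": [0.005, 0.028, 0], "rot": [0, 0, 0], "grip": 0.01},
])

```text
t: 3.17
eef_pos: [0.5537, 0.1152, 0.2221]
tool_rot: [-0.0, 0.987, 0.16, 0.001]
contact_force: [0.4, -0.2, -0.1]
gripper_width: 0.245
```

Call:
send_rows([
  {"translation": [0, 0, 0], "rot": [0, 0, 0], "grip": 0.01},
  {"translation": [0, 0, 0], "rot": [0, 0, 0], "grip": 0.01},
  {"translation": [0, 0, 0], "rot": [0, 0, 0], "grip": 0.01},
  {"translation": [0, 0, 0], "rot": [0, 0, 0], "grip": 0.01},
  {"translation": [0, 0, 0], "rot": [0, 0, 0], "grip": 0.01},
])

```text
t: 3.58
eef_pos: [0.5527, 0.1173, 0.2214]
tool_rot: [-0.0, 0.987, 0.161, 0.0]
contact_force: [0.7, 0.5, 0.0]
gripper_width: 0.243
```

Run:
```python
from h import *
from station import *
o=get_obs();print(o["eef_pos"],o["tool_rot"],o["contact_force"],o["t"],o["gripper_width"]*85.4)
for n in ("wrist","scene","side"):
    c=snap(n,n+"3");X=cloud(c)
    R=np.hypot(X[...,0]-.553,X[...,1]-.116)
    m=(X[...,2]>0.083)&(X[...,2]<0.091)&(R<.024)
    if m.sum()>10: print(n,"cup",cv2.minEnclosingCircle(X[m][:,:2].astype(np.float32)),m.sum())
    h=cv2.cvtColor(c["pixels"],cv2.COLOR_RGB2HSV)
    m=(h[...,0]<18)&(h[...,1]>110)&(X[...,2]>.155)&(X[...,2]<.24)&(R<.08)
    for ce,st in blobs(m,15): print(n,ce,st,np.median(X[m],0),X[m].min(0),X[m].max(0))
```

```text
[0.55265916 0.1172593  0.22142778] [-2.49446462e-04  9.86964293e-01  1.60939189e-01  4.49469685e-06] [0.6571235  0.53692162 0.01970566] 3.5833 20.782699467418524
wrist cup ((0.5532260537147522, 0.11613402515649796), 0.018127597868442535) 710
wrist [318.7, 289.9] [294, 257, 53, 72, 2264] [0.55041837 0.1274233  0.20805431] [0.54265656 0.11620236 0.16615011] [0.57484285 0.13263317 0.2335863 ]
scene cup ((0.551753044128418, 0.11499647796154022), 0.018921615555882454) 125
scene [339.4, 277.2] [332, 264, 14, 21, 102] [0.55577535 0.12642976 0.18337303] [0.54811557 0.11566864 0.16824412] [0.57328115 0.12813621 0.22454678]
side cup ((0.5534175038337708, 0.11621157824993134), 0.01943645067512989) 107
side [284.9, 218.9] [277, 202, 16, 33, 383] [0.54817135 0.12541755 0.19483426] [0.54071576 0.11398054 0.16206457] [0.56320332 0.12999551 0.22548573]
```

View pics/wrist3.png

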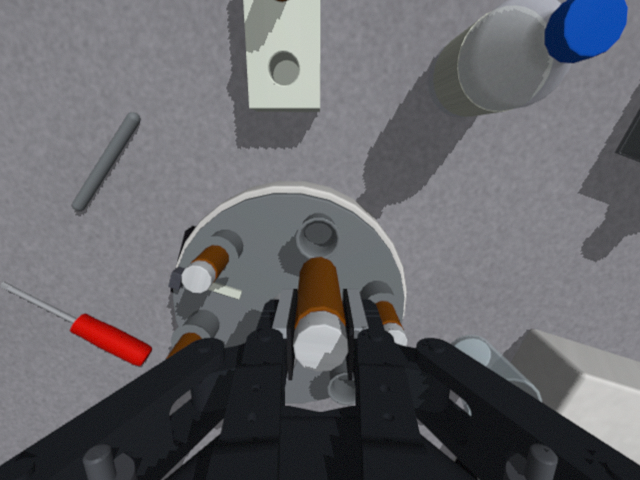

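View pics/side3.png

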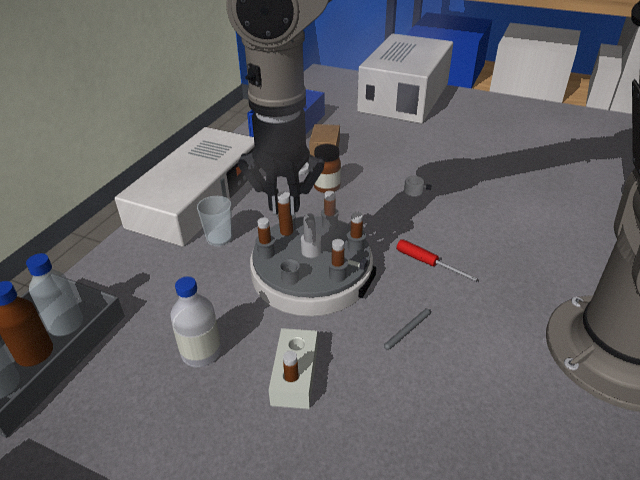

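```bash
cat >> h.py <<'E'
from scipy.optimize import least_squares
def cyl(P,r,x0):
    f=lambda c:np.hypot(P[:,0]-c[0],P[:,1]-c[1])-r
    s=least_squares(f,x0,loss="soft_l1",f_scale=.001);return s.x,np.median(abs(s.fun))
E
python3 - <<'E'
from h import *
for n in ("wrist3","scene3","side3"):
    c=L(n);X=cloud(c);h=cv2.cvtColor(c["pixels"],cv2.COLOR_RGB2HSV)
    R=np.hypot(X[...,0]-.553,X[...,1]-.116)
    m=(h[...,0]<18)&(h[...,1]>110)&(X[...,2]>.165)&(X[...,2]<.225)&(R<.025)
    for lo,hi in ((.165,.19),(.19,.225)):
        P=X[m&(X[...,2]>lo)&(X[...,2]<hi)]
        if len(P)>20: print(n,lo,len(P),cyl(P,.011,[.553,.116]))
E
```

```text
wrist3 0.165 540 (array([0.55356321, 0.11785671]), np.float64(0.00016267974910994572))
wrist3 0.19 1410 (array([0.55410703, 0.11807826]), np.float64(0.00019661770383578442))
scene3 0.165 66 (array([0.55260139, 0.11627556]), np.float64(0.00031770644083203067))
scene3 0.19 36 (array([0.55419913, 0.11641703]), np.float64(0.00031248636730616796))
side3 0.165 155 (array([0.55288252, 0.11643054]), np.float64(0.0005623111119473657))
side3 0.19 215 (array([0.55336937, 0.1165342 ]), np.float64(0.000660798022526601))
```

Call:
send_rows([
  {"translation": [0, 0.001, 0.02], "rot": [0, 0, 0], "grip": 0.01},
  {"translation": [0, 0, 0.02], "rot": [0, 0, 0], "grip": 0.01},
  {"translation": [0, 0, 0.02], "rot": [0, 0, 0], "grip": 0.01},
  {"translation": [0, 0, 0.01], "rot": [0, 0, 0], "grip": 0.01},
  {"translation": [0, 0, 0], "rot": [0, 0, 0], "grip": 0.01},
])

```text
t: 4.15
eef_pos: [0.5519, 0.1148, 0.1491]
tool_rot: [0.0, 0.987, 0.16, -0.002]
contact_force: [-0.3, -0.7, 0.2]
gripper_width: 0.247
```

Call:
send_rows([
  {"translation": [0, 0, 0.006], "rot": [0, 0, 0], "grip": 0.01},
  {"translation": [0, 0, 0.006], "rot": [0, 0, 0], "grip": 0.01},
  {"translation": [0, 0, 0.006], "rot": [0, 0, 0], "grip": 0.01},
  {"translation": [0, 0, 0.006], "rot": [0, 0, 0], "grip": 0.01},
  {"translation": [0, 0, 0], "rot": [0, 0, 0], "grip": 0.01},
])

```text
t: 4.57
eef_pos: [0.553, 0.1149, 0.1264]
tool_rot: [0.0, 0.987, 0.16, -0.001]
contact_force: [0.1, 0.7, -0.9]
gripper_width: 0.242
```

Call:
send_rows([
  {"translation": [0, 0, 0.004], "rot": [0, 0, 0], "grip": 0.01},
  {"translation": [0, 0, 0.003], "rot": [0, 0, 0], "grip": 0.01},
  {"translation": [0, 0, 0.002], "rot": [0, 0, 0], "grip": 0.01},
  {"translation": [0, 0, 0], "rot": [0, 0, 0], "grip": 0.01},
  {"translation": [0, 0, 0], "rot": [0, 0, 0], "grip": 0.01},
])

```text
t: 4.98
eef_pos: [0.5533, 0.1149, 0.118]
tool_rot: [0.0, 0.987, 0.16, -0.0]
contact_force: [-1.4, -0.3, -1.9]
gripper_width: 0.248
```

Vial is inside the cup, 2 mm from its floor. Lower until contact, then release.

Call:
send_rows([
  {"translation": [0, 0, 0.002], "rot": [0, 0, 0], "grip": 0.01},
  {"translation": [0, 0, 0.001], "rot": [0, 0, 0], "grip": 0.01},
  {"translation": [0, 0, 0], "rot": [0, 0, 0], "grip": 0.035},
  {"translation": [0, 0, 0], "rot": [0, 0, 0], "grip": 0.04},
  {"translation": [0, 0, 0], "rot": [0, 0, 0], "grip": 0.04},
])

```text
t: 5.4
eef_pos: [0.5542, 0.115, 0.1156]
tool_rot: [-0.0, 0.987, 0.16, 0.001]
contact_force: [0.5, -0.1, -0.1]
gripper_width: 0.469
```

Call:
send_rows([
  {"translation": [0, 0, -0.02], "rot": [0, 0, 0], "grip": 0.04},
  {"translation": [0, 0, -0.02], "rot": [0, 0, 0], "grip": 0.04},
  {"translation": [0, 0, -0.02], "rot": [0, 0, 0], "grip": 0.04},
  {"translation": [0, 0, -0.03], "rot": [0, 0, 0], "grip": 0.04},
  {"translation": [0, 0, -0.02], "rot": [0, 0, 0], "grip": 0.06},
])

```text
t: 5.82
eef_pos: [0.5544, 0.1151, 0.2277]
tool_rot: [-0.0, 0.987, 0.16, 0.001]
contact_force: [0.4, 0.3, 0.8]
gripper_width: 0.593
```

Run:
```python
from h import *
from station import *
o=get_obs();print(o["eef_pos"],o["tool_rot"],o["t"],o["gripper_width"]*85.4)
for n in ("wrist","scene","side"):
    c=snap(n,n+"4");X=cloud(c)
    R=np.hypot(X[...,0]-.553,X[...,1]-.116)
    m=(X[...,2]>0.122)&(X[...,2]<0.145)&(R<.03)
    for ce,st in blobs(m,15): print(n,ce,st[4],plane(c,ce,.128),np.percentile(X[m][:,2],[50,90]))
```

```text
[0.55442646 0.11508861 0.22770026] [-1.24625234e-04  9.87148967e-01  1.59797030e-01  1.34556165e-03] 5.8167 50.68002689291923
wrist [316.5, 250.4] 757 [0.55418156 0.11538911 0.128     ] [0.13430925 0.13526001]
scene [334.5, 289.4] 136 [0.55384757 0.11465714 0.128     ] [0.13156956 0.13348368]
side [287.5, 247.1] 124 [0.55244158 0.1160245  0.128     ] [0.13144507 0.13365673]
```

View pics/wrist4.png

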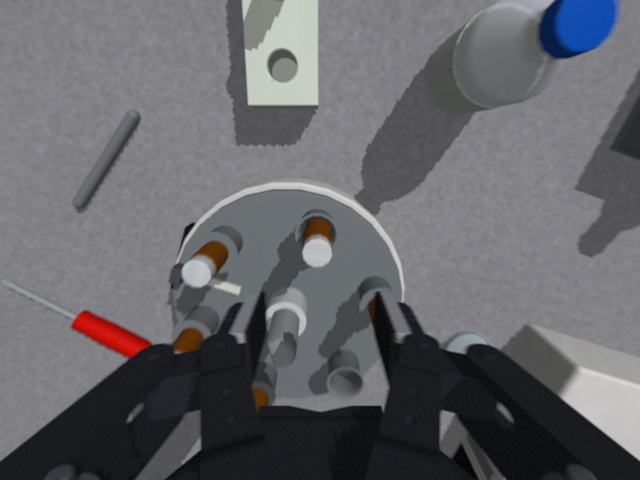

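Call:
send_rows([
  {"translation": [-0.004, -0.025, 0], "rot": [0, 0, 0], "grip": 0.06},
  {"translation": [-0.004, -0.03, 0], "rot": [0, 0, 0], "grip": 0.06},
  {"translation": [-0.005, -0.035, 0], "rot": [0, 0, 0], "grip": 0.06},
  {"translation": [-0.005, -0.035, 0], "rot": [0, 0, 0], "grip": 0.06},
  {"translation": [-0.005, -0.03, 0], "rot": [0, 0, 0], "grip": 0.06},
])

```text
t: 6.38
eef_pos: [0.4811, 0.2565, 0.2241]
tool_rot: [-0.0, 0.987, 0.16, -0.001]
contact_force: [0.1, -0.6, 0.3]
gripper_width: 0.701
```

Call:
send_rows([
  {"translation": [-0.004, -0.025, 0], "rot": [0, 0, 0], "grip": 0.06},
  {"translation": [-0.002, -0.013, 0], "rot": [0, 0, 0], "grip": 0.06},
  {"translation": [0, 0, 0.03], "rot": [0, 0, 0], "grip": 0.06},
  {"translation": [0, 0, 0.03], "rot": [0, 0, 0], "grip": 0.06},
  {"translation": [0, 0, 0], "rot": [0, 0, 0], "grip": 0.06},
])

```text
t: 6.8
eef_pos: [0.4615, 0.2867, 0.1594]
tool_rot: [0.002, 0.987, 0.16, -0.005]
contact_force: [-0.7, -0.8, -1.3]
gripper_width: 0.704
```

Call:
send_rows([
  {"translation": [0, 0, 0.03], "rot": [0, 0, 0], "grip": 0.06},
  {"translation": [0, 0, 0.03], "rot": [0, 0, 0], "grip": 0.06},
  {"translation": [0, 0, 0.025], "rot": [0, 0, 0], "grip": 0.06},
  {"translation": [0, 0, 0.014], "rot": [0, 0, 0], "grip": 0.06},
  {"translation": [0, 0, 0], "rot": [0, 0, 0], "grip": 0.06},
])

```text
t: 7.22
eef_pos: [0.4635, 0.2873, 0.0637]
tool_rot: [0.001, 0.987, 0.16, -0.003]
contact_force: [-0.1, 0.4, 0.3]
gripper_width: 0.704
```

Run:
```python
from h import *
from station import *
o=get_obs();print(o["eef_pos"],o["tool_rot"],o["contact_force"],o["t"])
c=snap("wrist","w5")
```

```text
[0.46347974 0.28734209 0.0636603 ] [ 0.00140321  0.98716074  0.15970172 -0.00266001] [-0.06444493  0.44335642  0.32057767] 7.2167
```

View pics/w5.png

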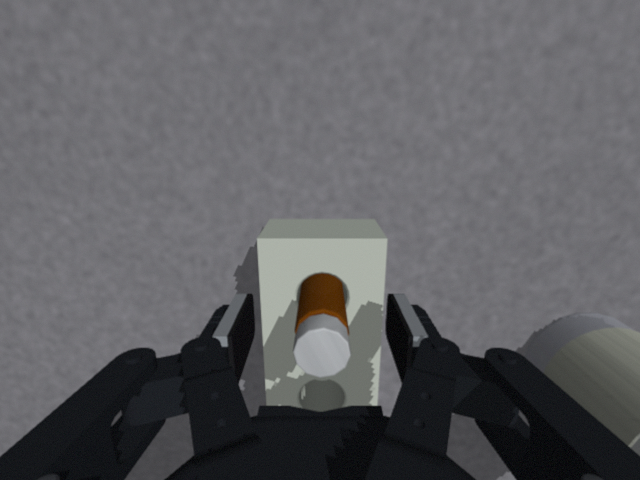

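Call:
send_rows([
  {"translation": [0, 0, 0], "rot": [0, 0, 0], "grip": 0.01},
  {"translation": [0, 0, 0], "rot": [0, 0, 0], "grip": 0.01},
  {"translation": [0, 0, 0], "rot": [0, 0, 0], "grip": 0.01},
  {"translation": [0, 0, 0], "rot": [0, 0, 0], "grip": 0.01},
  {"translation": [0, 0, 0], "rot": [0, 0, 0], "grip": 0.01},
])

```text
t: 7.68
eef_pos: [0.4658, 0.2894, 0.0677]
tool_rot: [-0.0, 0.987, 0.16, 0.001]
contact_force: [-1.3, -1.4, 7.3]
gripper_width: 0.242
```

Call:
send_rows([
  {"translation": [0, 0, -0.015], "rot": [0, 0, 0], "grip": 0.01},
  {"translation": [0, 0, -0.03], "rot": [0, 0, 0], "grip": 0.01},
  {"translation": [0, 0, -0.04], "rot": [0, 0, 0], "grip": 0.01},
  {"translation": [0, 0, -0.04], "rot": [0, 0, 0], "grip": 0.01},
  {"translation": [0, 0, -0.04], "rot": [0, 0, 0], "grip": 0.01},
])

```text
t: 8.1
eef_pos: [0.4646, 0.2887, 0.2334]
tool_rot: [-0.0, 0.987, 0.16, -0.0]
contact_force: [0.7, 0.3, -0.6]
gripper_width: 0.244
```

Call:
send_rows([
  {"translation": [0.004, 0.023, 0], "rot": [0, 0, 0], "grip": 0.01},
  {"translation": [0.005, 0.032, 0], "rot": [0, 0, 0], "grip": 0.01},
  {"translation": [0.005, 0.032, 0], "rot": [0, 0, 0], "grip": 0.01},
  {"translation": [0.005, 0.032, 0], "rot": [0, 0, 0], "grip": 0.01},
  {"translation": [0.005, 0.032, 0], "rot": [0, 0, 0], "grip": 0.01},
])

```text
t: 8.52
eef_pos: [0.5359, 0.1518, 0.232]
tool_rot: [-0.0, 0.987, 0.16, 0.001]
contact_force: [0.7, -0.2, -0.4]
gripper_width: 0.247
```

Call:
send_rows([
  {"translation": [0.006, 0.032, 0], "rot": [0, 0, 0], "grip": 0.01},
  {"translation": [0.006, 0.032, 0], "rot": [0, 0, 0], "grip": 0.01},
  {"translation": [0.005, 0.032, 0], "rot": [0, 0, 0], "grip": 0.01},
  {"translation": [0.005, 0.032, 0], "rot": [0, 0, 0], "grip": 0.01},
  {"translation": [0.005, 0.032, 0], "rot": [0, 0, 0], "grip": 0.01},
])

```text
t: 8.93
eef_pos: [0.6121, 0.0084, 0.2318]
tool_rot: [-0.0, 0.987, 0.16, 0.0]
contact_force: [0.5, -0.2, -0.2]
gripper_width: 0.245
```

Call:
send_rows([
  {"translation": [0.004, 0.0263, 0], "rot": [0, 0, 0], "grip": 0.01},
  {"translation": [0, 0, 0.02], "rot": [0, 0, 0], "grip": 0.01},
  {"translation": [0, 0, 0], "rot": [0, 0, 0], "grip": 0.01},
  {"translation": [0, 0, 0], "rot": [0, 0, 0], "grip": 0.01},
  {"translation": [0, 0, 0], "rot": [0, 0, 0], "grip": 0.01},
])

```text
t: 9.35
eef_pos: [0.6235, -0.0122, 0.2118]
tool_rot: [-0.0, 0.987, 0.161, 0.0]
contact_force: [-0.2, 0.0, -0.4]
gripper_width: 0.245
```

Run:
```python
from h import *
from station import *
o=get_obs();print(o["eef_pos"],o["tool_rot"],o["t"],o["gripper_width"]*85.4,o["q"].round(2))
cu=np.array([.6238,-.0136])
for n in ("wrist","scene","side"):
    c=snap(n,n+"6");X=cloud(c)
    R=np.hypot(X[...,0]-cu[0],X[...,1]-cu[1])
    m=(X[...,2]>0.083)&(X[...,2]<0.091)&(R<.024)
    if m.sum()>10: print(n,"cup",cv2.minEnclosingCircle(X[m][:,:2].astype(np.float32)),m.sum())
    h=cv2.cvtColor(c["pixels"],cv2.COLOR_RGB2HSV)
    m=(h[...,0]<18)&(h[...,1]>110)&(X[...,2]>.155)&(X[...,2]<.21)&(R<.025)
    for ce,st in blobs(m,15): print(n,"vial",st[4],cyl(X[m],.011,cu))
```

```text
[ 0.62345215 -0.01220667  0.21184754] [-4.38384140e-04  9.86978790e-01  1.60849853e-01  2.43096275e-06] 9.35 20.953369590589077 [-0.06  0.43 -0.03  1.72  0.01  0.99  0.23]
wrist cup ((0.6242055892944336, -0.01308050099760294), 0.018096111714839935) 671
wrist vial 1650 (array([ 0.62476667, -0.01149258]), np.float64(0.00018067649570290174))
scene cup ((0.6241135597229004, -0.013453950174152851), 0.01857754960656166) 112
scene vial 142 (array([ 0.62395891, -0.01301987]), np.float64(0.0004662963600561747))
side cup ((0.6227396726608276, -0.012650090269744396), 0.018923833966255188) 85
side vial 238 (array([ 0.62413065, -0.01285347]), np.float64(0.0009132222454616501))
```

View pics/wrist6.png

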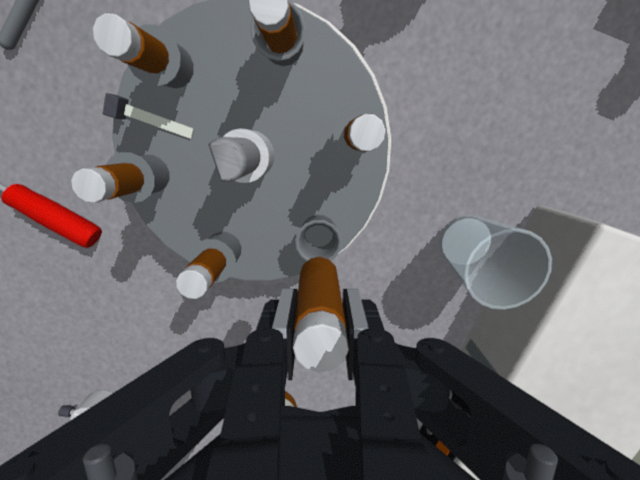

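Call:
send_rows([
  {"translation": [-0.0006, 0.0005, 0.02], "rot": [0, 0, 0], "grip": 0.01},
  {"translation": [0, 0, 0.02], "rot": [0, 0, 0], "grip": 0.01},
  {"translation": [0, 0, 0.014], "rot": [0, 0, 0], "grip": 0.01},
  {"translation": [0, 0, 0.006], "rot": [0, 0, 0], "grip": 0.01},
  {"translation": [0, 0, 0], "rot": [0, 0, 0], "grip": 0.01},
])

```text
t: 9.92
eef_pos: [0.6225, -0.0138, 0.1503]
tool_rot: [-0.0, 0.987, 0.16, -0.001]
contact_force: [-0.2, -0.3, -1.7]
gripper_width: 0.246
```

Call:
send_rows([
  {"translation": [0, 0, 0.006], "rot": [0, 0, 0], "grip": 0.01},
  {"translation": [0, 0, 0.006], "rot": [0, 0, 0], "grip": 0.01},
  {"translation": [0, 0, 0.006], "rot": [0, 0, 0], "grip": 0.01},
  {"translation": [0, 0, 0.006], "rot": [0, 0, 0], "grip": 0.01},
  {"translation": [0, 0, 0], "rot": [0, 0, 0], "grip": 0.01},
])

```text
t: 10.33
eef_pos: [0.6228, -0.0143, 0.1261]
tool_rot: [-0.0, 0.987, 0.16, -0.001]
contact_force: [-0.6, 0.6, -0.6]
gripper_width: 0.245
```

Call:
send_rows([
  {"translation": [0, 0, 0.004], "rot": [0, 0, 0], "grip": 0.01},
  {"translation": [0, 0, 0.003], "rot": [0, 0, 0], "grip": 0.01},
  {"translation": [0, 0, 0.002], "rot": [0, 0, 0], "grip": 0.01},
  {"translation": [0, 0, 0], "rot": [0, 0, 0], "grip": 0.01},
  {"translation": [0, 0, 0], "rot": [0, 0, 0], "grip": 0.01},
])

```text
t: 10.75
eef_pos: [0.6233, -0.0144, 0.1183]
tool_rot: [-0.0, 0.987, 0.16, -0.0]
contact_force: [-0.3, -0.4, 0.4]
gripper_width: 0.241
```

Call:
send_rows([
  {"translation": [0, 0, 0.002], "rot": [0, 0, 0], "grip": 0.01},
  {"translation": [0, 0, 0.001], "rot": [0, 0, 0], "grip": 0.01},
  {"translation": [0, 0, 0], "rot": [0, 0, 0], "grip": 0.035},
  {"translation": [0, 0, 0], "rot": [0, 0, 0], "grip": 0.04},
  {"translation": [0, 0, 0], "rot": [0, 0, 0], "grip": 0.04},
])

```text
t: 11.17
eef_pos: [0.6233, -0.0144, 0.1153]
tool_rot: [-0.0, 0.987, 0.16, -0.0]
contact_force: [-0.1, 0.3, 0.4]
gripper_width: 0.471
```

Call:
send_rows([
  {"translation": [0, 0, -0.02], "rot": [0, 0, 0], "grip": 0.04},
  {"translation": [0, 0, -0.02], "rot": [0, 0, 0], "grip": 0.04},
  {"translation": [0, 0, -0.03], "rot": [0, 0, 0], "grip": 0.04},
  {"translation": [0, 0, -0.03], "rot": [0, 0, 0], "grip": 0.04},
  {"translation": [0, 0, -0.01], "rot": [0, 0, 0], "grip": 0.045},
])

```text
t: 11.58
eef_pos: [0.6254, -0.0144, 0.23]
tool_rot: [0.0, 0.987, 0.16, 0.003]
contact_force: [1.6, -0.2, 0.9]
gripper_width: 0.53
```

Run:
```python
from h import *
from station import *
o=get_obs();print(o["eef_pos"],o["tool_rot"],o["t"],o["gripper_width"]*85.4)
cu=np.array([.6238,-.0136])
for n in ("wrist","scene","side"):
    c=snap(n,n+"7");X=cloud(c)
    R=np.hypot(X[...,0]-cu[0],X[...,1]-cu[1])
    m=(X[...,2]>0.122)&(X[...,2]<0.145)&(R<.03)
    for ce,st in blobs(m,15): print(n,ce,st[4],plane(c,ce,.128),np.percentile(X[m][:,2],[50,90]))
    R=np.hypot(X[...,0]-.5515,X[...,1]-.0308)
    m=(R<.03)&(X[...,2]>.09)&(X[...,2]<.130)
    P=X[m];print(n,"shaft pts",len(P),cyl(P,.013,[.5515,.0308]))
    m=(R<.03)&(X[...,2]>.1315)&(X[...,2]<.14);P=X[m]
    if len(P)>5: print(" top",P[:,2].mean(),cv2.minEnclosingCircle(P[:,:2].astype(np.float32)))
w=L("wrist7")["pixels"][60:240,140:360,::-1];cv2.imwrite("pics/w7z.png",cv2.resize(w,None,fx=3.3,fy=3.3,interpolation=cv2.INTER_CUBIC)[:600,:800])
```

```text
[ 0.62537956 -0.0144078   0.2299718 ] [3.26475307e-04 9.87152372e-01 1.59748812e-01 3.22557468e-03] 11.5833 45.239178828843826
wrist [315.5, 249.0] 739 [ 0.62476125 -0.01405694  0.128     ] [0.13438694 0.13524149]
wrist shaft pts 341 (array([0.55153888, 0.03102972]), np.float64(6.987217321787441e-05))
 top 0.13568546409330648 ((0.5518168210983276, 0.031207092106342316), 0.013080425560474396)
scene [253.2, 261.2] 130 [ 0.62443861 -0.01445955  0.128     ] [0.13154704 0.13365245]
scene shaft pts 166 (array([0.55099282, 0.02950482]), np.float64(0.0003434017024860469))
 top 0.1338840654642657 ((0.5523627996444702, 0.030520249158143997), 0.012846787460148335)
side [285.3, 197.2] 94 [ 0.6228896  -0.01388064  0.128     ] [0.13151811 0.13303767]
side shaft pts 198 (array([0.55052156, 0.02996064]), np.float64(0.0007180749349003949))
 top 0.13409343351291872 ((0.5481870770454407, 0.030158523470163345), 0.014153290539979935)
```

View pics/w7z.png

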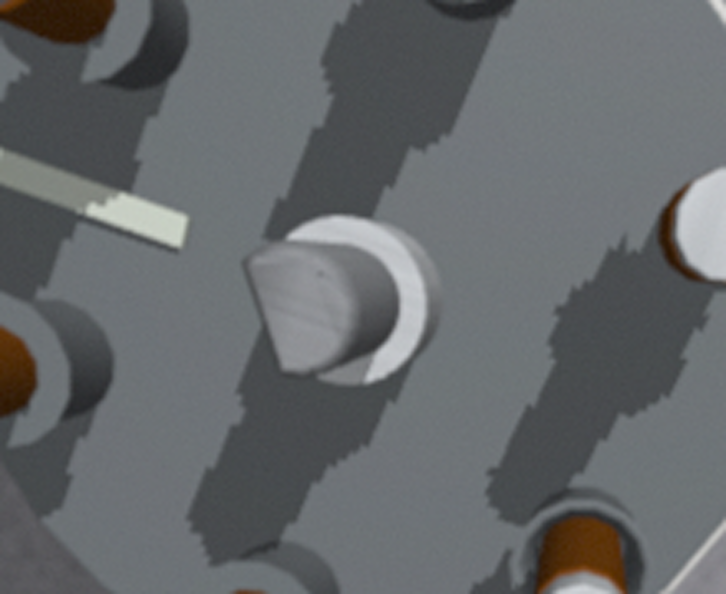

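View pics/scene7.png

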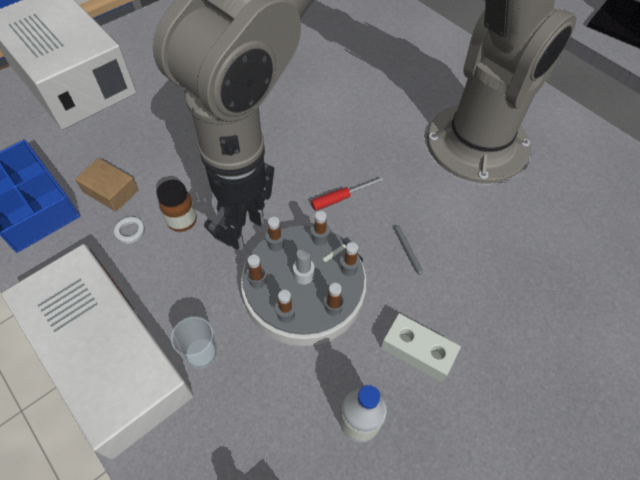

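Run:
```python
from h import *
c=L("wrist7")
a=plane(c,(214.8,139.4),.133)[:2];b=plane(c,(226.4,172.7),.133)[:2]
d=b-a;n=np.array([-d[1],d[0]]);ctr=np.array([.5515,.0308])
mid=(a+b)/2
if n@(mid-ctr)<0:n=-n
n/=np.linalg.norm(n)
print(a,b,np.hypot(*d),n,"normal angle",np.degrees(np.arctan2(n[1],n[0])),"offset",n@(mid-ctr), "ccw of -x (home at 178.75)",np.degrees(np.arctan2(n[1],n[0]))%360-178.75)
```

```text
[0.54102458 0.0369567 ] [0.55290513 0.01905231] 0.02148755437286238 [-0.83324505 -0.55290387] normal angle -146.43354015769955 offset 0.005324524212261457 ccw of -x (home at 178.75) 34.816459842300446
```

Call:
send_rows([
  {"translation": [-0.0126, -0.0166, 0], "rot": [0, 0, 0], "grip": 0.045},
  {"translation": [-0.0126, -0.0165, 0], "rot": [0, 0, 0], "grip": 0.045},
  {"translation": [-0.0126, -0.0165, 0], "rot": [0, 0, 0], "grip": 0.045},
  {"translation": [-0.0136, -0.0165, 0], "rot": [0, 0, 0], "grip": 0.045},
  {"translation": [0, 0, 0], "rot": [0, 0, -5.2], "grip": 0.045},
])

```text
t: 12.15
eef_pos: [0.5492, 0.0348, 0.2229]
tool_rot: [-0.001, 0.979, 0.206, -0.003]
contact_force: [0.6, -0.4, -0.8]
gripper_width: 0.525
```

Call:
send_rows([
  {"translation": [0, 0, 0.02], "rot": [0, 0, -5], "grip": 0.045},
  {"translation": [0, 0, 0.02], "rot": [0, 0, -5], "grip": 0.045},
  {"translation": [0, 0, 0.02], "rot": [0, 0, 0], "grip": 0.045},
  {"translation": [0, 0, 0], "rot": [0, 0, 0], "grip": 0.045},
  {"translation": [0, 0, 0], "rot": [0, 0, 0], "grip": 0.045},
])

```text
t: 12.57
eef_pos: [0.552, 0.0318, 0.1632]
tool_rot: [-0.0, 0.957, 0.289, -0.002]
contact_force: [-0.1, 0.5, 0.4]
gripper_width: 0.528
```

Run:
```python
from h import *
from station import *
o=get_obs();print(o["eef_pos"],o["tool_rot"],o["contact_force"],o["t"],o["q"].round(2))
c=snap("wrist","w8");c=snap("side","s8")
```

```text
[0.55195401 0.03183714 0.16321867] [-4.47652046e-04  9.57382564e-01  2.88811814e-01 -2.48246835e-03] [-0.1145165   0.54932942  0.44871849] 12.5667 [-0.09  0.38 -0.1   1.92  0.05  0.85  0.37]
```

View pics/w8.png

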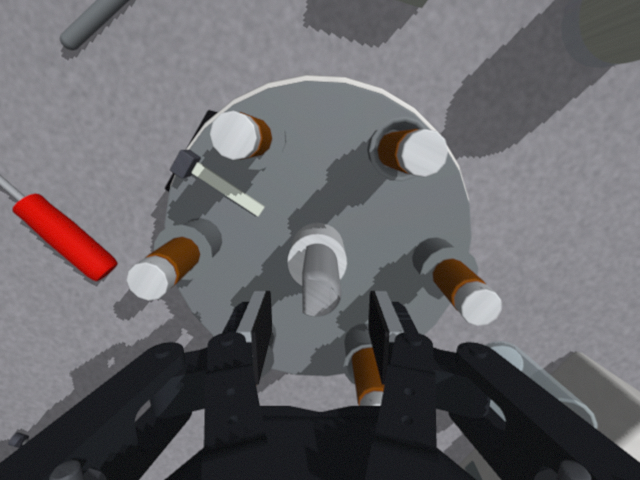

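Call:
send_rows([
  {"translation": [0, 0, 0.02], "rot": [0, 0, 0], "grip": 0.045},
  {"translation": [0, 0, 0.02], "rot": [0, 0, 0], "grip": 0.045},
  {"translation": [0, 0, 0.01], "rot": [0, 0, 0], "grip": 0.045},
  {"translation": [0, 0, 0], "rot": [0, 0, 0], "grip": 0.045},
  {"translation": [0, 0, 0], "rot": [0, 0, 0], "grip": 0.045},
])

```text
t: 13.08
eef_pos: [0.5539, 0.0321, 0.1158]
tool_rot: [0.0, 0.957, 0.289, 0.0]
contact_force: [0.2, 0.4, 0.3]
gripper_width: 0.524
```

Call:
send_rows([
  {"translation": [0, 0, 0], "rot": [0, 0, 0], "grip": 0.005},
  {"translation": [0, 0, 0], "rot": [0, 0, 0], "grip": 0.005},
  {"translation": [0, 0, 0], "rot": [0, 0, 0], "grip": 0.005},
  {"translation": [0, 0, 0], "rot": [0, 0, 0], "grip": 0.005},
  {"translation": [0, 0, 0], "rot": [0, 0, 0], "grip": 0.005},
])

```text
t: 13.5
eef_pos: [0.553, 0.0311, 0.1166]
tool_rot: [0.0, 0.957, 0.289, -0.001]
contact_force: [-6.9, -2.5, 7.1]
gripper_width: 0.229
```

Call:
send_rows([
  {"translation": [-0.001, 0, 0], "rot": [0, 0, 0], "grip": 0.005},
  {"translation": [0, 0.0003, 0], "rot": [0, 0, 4.8], "grip": 0.005},
  {"translation": [0, 0.0003, 0], "rot": [0, 0, 5], "grip": 0.005},
  {"translation": [0, 0.0003, 0], "rot": [0, 0, 5], "grip": 0.005},
  {"translation": [0, 0.0003, 0], "rot": [0, 0, 5], "grip": 0.005},
], force=40)

```text
t: 13.92
eef_pos: [0.5531, 0.03, 0.1166]
tool_rot: [0.0, 0.993, 0.118, -0.0]
contact_force: [-5.6, -2.2, 7.2]
gripper_width: 0.225
```

Call:
send_rows([
  {"translation": [0, 0.0003, 0], "rot": [0, 0, 5], "grip": 0.005},
  {"translation": [0, 0.0003, 0], "rot": [0, 0, 5], "grip": 0.005},
  {"translation": [0, 0.0003, 0], "rot": [0, 0, 5], "grip": 0.005},
  {"translation": [0, 0, 0], "rot": [0, 0, 0], "grip": 0.005},
  {"translation": [0, 0, 0], "rot": [0, 0, 0], "grip": 0.005},
])

```text
t: 14.33
eef_pos: [0.553, 0.0293, 0.1166]
tool_rot: [0.0, 1.0, -0.011, -0.0]
contact_force: [-6.0, -1.9, 8.8]
gripper_width: 0.227
```

Run:
```python
from station import *
o=get_obs();print(o["eef_pos"],o["tool_rot"],o["contact_force"],o["torque"],o["t"],o["gripper_width"]*85.4)
```

```text
[0.5530055  0.02925671 0.11662393] [ 1.54915232e-04  9.99941312e-01 -1.08285223e-02 -3.01148706e-04] [-6.04166401 -1.88574107  8.77657355] [-0.27013188  0.96144317 -0.00950451] 14.3333 19.392112346622596
```

Call:
send_rows([
  {"translation": [0, 0, 0], "rot": [0, 0, 0], "grip": 0.045},
  {"translation": [0, 0, 0], "rot": [0, 0, 0], "grip": 0.045},
  {"translation": [0, 0, 0], "rot": [0, 0, 0], "grip": 0.045},
  {"translation": [0, 0, -0.02], "rot": [0, 0, 0], "grip": 0.045},
  {"translation": [0, 0, -0.03], "rot": [0, 0, 0], "grip": 0.045},
])

```text
t: 14.75
eef_pos: [0.5516, 0.0295, 0.1635]
tool_rot: [0.0, 1.0, -0.01, -0.003]
contact_force: [0.7, 0.2, 0.2]
gripper_width: 0.523
```

Call:
send_rows([
  {"translation": [0, 0.01, -0.03], "rot": [0, 0, 0], "grip": 0.06},
  {"translation": [0, 0.01, -0.03], "rot": [0, 0, 0], "grip": 0.06},
  {"translation": [0, 0.02, 0], "rot": [0, 0, 0], "grip": 0.06},
  {"translation": [0, 0.02, 0], "rot": [0, 0, 0], "grip": 0.06},
  {"translation": [0, 0, 0], "rot": [0, 0, 0], "grip": 0.06},
])

```text
t: 15.17
eef_pos: [0.5524, -0.0352, 0.2263]
tool_rot: [0.001, 1.0, -0.013, 0.001]
contact_force: [-0.2, -0.7, -0.3]
gripper_width: 0.704
```

Run:
```python
from h import *
from station import *
o=get_obs();print(o["eef_pos"],o["tool_rot"],o["contact_force"],o["t"],o["q"].round(2))
for n in ("wrist","scene","side"):
    c=snap(n,n+"9");X=cloud(c)
    R=np.hypot(X[...,0]-.5508,X[...,1]-.0300)
    m=(R<.03)&(X[...,2]>.09)&(X[...,2]<.130)
    P=X[m];a=np.degrees(np.arctan2(P[:,1]-.03,P[:,0]-.5508));k=abs(abs(a)-180)>70
    print(n,"shaft round pts",k.sum(),cyl(P[k],.013,[.5515,.0308]))
w=L("wrist9")["pixels"];cv2.imwrite("pics/w9z.png",cv2.resize(w[150:350,150:400,::-1],None,fx=3,fy=3,interpolation=cv2.INTER_CUBIC))
```

```text
[ 0.55244834 -0.03517194  0.22632481] [ 1.00878886e-03  9.99911962e-01 -1.31946344e-02  9.75323732e-04] [-0.18334072 -0.66737248 -0.33040955] 15.1667 [-0.12  0.3   0.09  1.88 -0.03  0.96 -0.05]
wrist shaft round pts 0 (array([0.5515, 0.0308]), np.float64(nan))
scene shaft round pts 160 (array([0.55100695, 0.02948641]), np.float64(0.00044142950493175886))
side shaft round pts 109 (array([0.54993068, 0.03030303]), np.float64(0.0006932984051176393))
  return _methods._mean(a, axis=axis, dtype=dtype,
  ret = ret.dtype.type(ret / rcount)
```

View pics/wrist9.png

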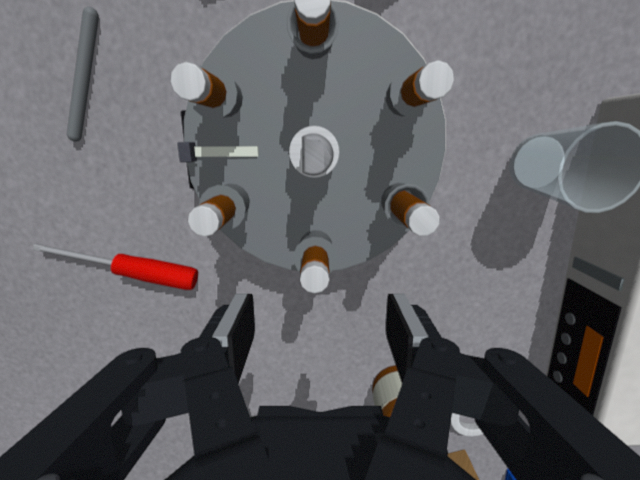

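View pics/w9z.png

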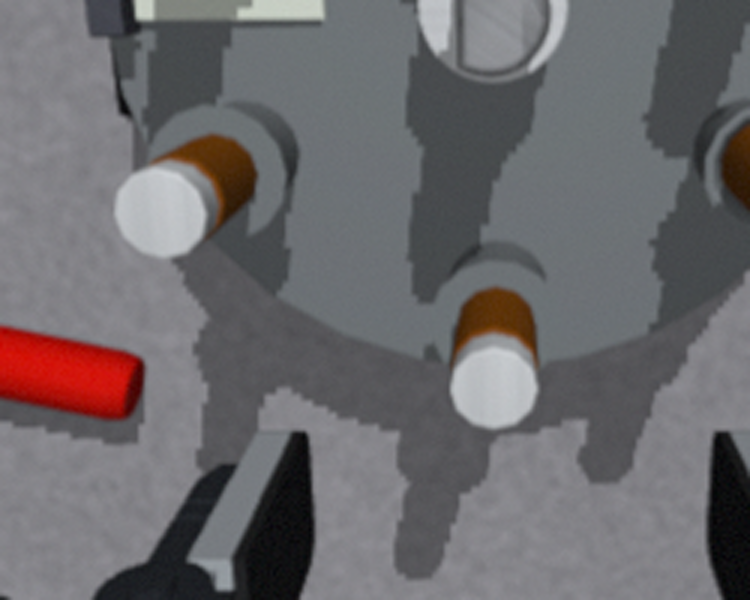

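Run:
```python
from h import *
c=L("wrist9");X=cloud(c)
R=np.hypot(X[...,0]-.5508,X[...,1]-.0300)
m=(R<.023)&(X[...,2]>.081)&(X[...,2]<.09);print("hub",cv2.minEnclosingCircle(X[m][:,:2].astype(np.float32)),np.median(X[m][:,2]))
m=(R<.02)&(X[...,2]>.128);P=X[m];print("top",P.min(0),P.max(0),cv2.minEnclosingCircle(P[:,:2].astype(np.float32)))
w=c["pixels"];cv2.imwrite("pics/w9y.png",cv2.resize(w[110:200,170:360,::-1],None,fx=4,fy=4,interpolation=cv2.INTER_CUBIC))
# collar
for n in ("scene9","side9"):
    c=L(n);X=cloud(c)
    m=(X[...,2]>0.004)&(X[...,2]<0.045)&(abs(X[...,0]-.445)<.07)&(abs(X[...,1]+.31)<.07)
    print(n,blobs(m,10))
    P=X[m&(X[...,2]>.025)];print(len(P),cv2.minEnclosingCircle(P[:,:2].astype(np.float32)) if len(P)>3 else 0, P[:,2].max())
    for ce,st in blobs(m,100):
        x,y=int(ce[0]),int(ce[1]);cv2.imwrite(f"pics/{n}c.png",cv2.resize(c["pixels"][y-30:y+30,x-40:x+40,::-1],None,fx=8,fy=8,interpolation=cv2.INTER_CUBIC))
```

```text
hub ((0.5514673590660095, 0.031099416315555573), 0.019081896170973778) 0.08643901191158967
top [0.54432483 0.01816488 0.1311568 ] [0.56443927 0.04401103 0.35310661] ((0.5514814853668213, 0.031113242730498314), 0.01304876059293747)
scene9 [([237.9, 152.5], [229, 142, 19, 22, 308])]
141 ((0.4491417109966278, -0.31664639711380005), 0.02312457002699375) 0.032552258495220365
side9 [([415.0, 184.8], [404, 175, 28, 20, 360])]
134 ((0.4485759437084198, -0.31690162420272827), 0.02482791244983673) 0.03149737828633792
```

View pics/w9y.png

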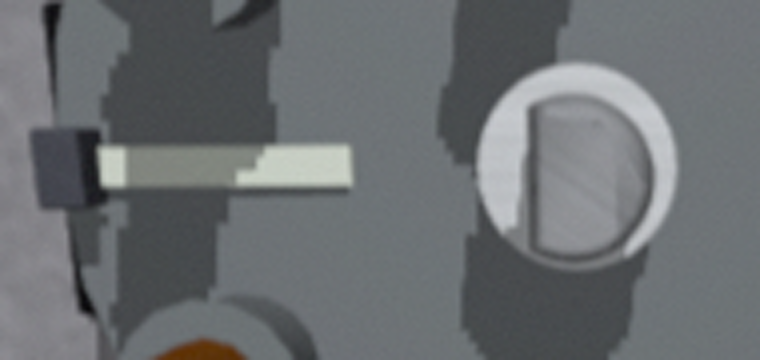

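View pics/side9c.png

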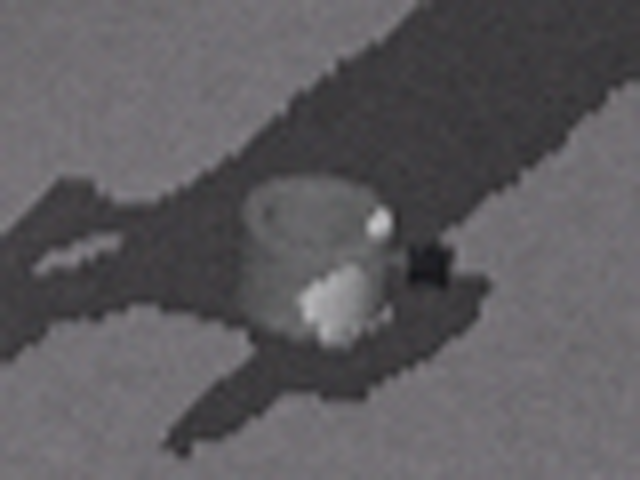

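View pics/scene9c.png

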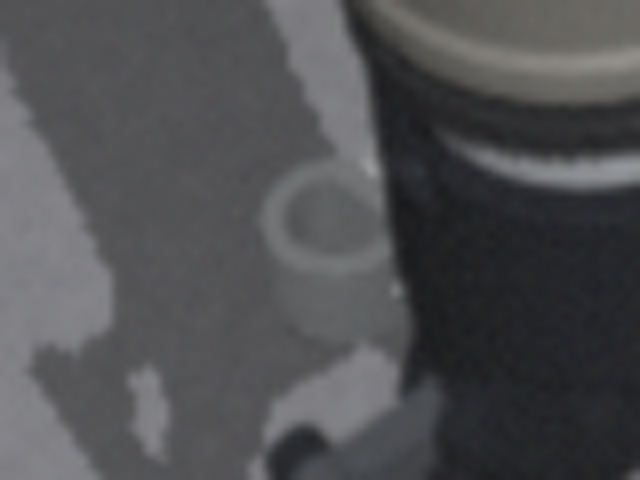

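Call:
send_rows([
  {"translation": [-0.0125, 0.027, 0], "rot": [0, 0, 0], "grip": 0.07},
  {"translation": [-0.0125, 0.0275, 0], "rot": [0, 0, 0], "grip": 0.07},
  {"translation": [-0.0125, 0.0275, 0], "rot": [0, 0, 0], "grip": 0.07},
  {"translation": [-0.0125, 0.0275, 0], "rot": [0, 0, 0], "grip": 0.07},
  {"translation": [-0.0125, 0.0275, 0], "rot": [0, 0, 0], "grip": 0.07},
])

```text
t: 15.73
eef_pos: [0.4866, -0.1658, 0.2251]
tool_rot: [-0.0, 1.0, -0.009, -0.0]
contact_force: [0.5, -0.9, -0.1]
gripper_width: 0.822
```

Call:
send_rows([
  {"translation": [-0.0125, 0.027, 0], "rot": [0, 0, 0], "grip": 0.07},
  {"translation": [-0.0125, 0.027, 0], "rot": [0, 0, 0], "grip": 0.07},
  {"translation": [-0.0125, 0.027, 0], "rot": [0, 0, 0], "grip": 0.07},
  {"translation": [0, 0, 0], "rot": [0, 0, 0], "grip": 0.07},
  {"translation": [0, 0, 0], "rot": [0, 0, 0], "grip": 0.07},
])

```text
t: 16.15
eef_pos: [0.4473, -0.2469, 0.2251]
tool_rot: [-0.0, 1.0, -0.012, -0.0]
contact_force: [-0.0, 1.1, -0.2]
gripper_width: 0.819
```

Run:
```python
from h import *
from station import *
o=get_obs();print(o["eef_pos"],o["tool_rot"],o["contact_force"],o["t"],o["q"].round(2))
for n in ("wrist","scene","side"):
    c=snap(n,n+"10");X=cloud(c)
    m=(X[...,2]>0.004)&(X[...,2]<0.045)&(abs(X[...,0]-.445)<.07)&(abs(X[...,1]+.31)<.07)
    print(n,blobs(m,10))
    P=X[m&(X[...,2]>.026)&(X[...,2]<.036)]
    if len(P)>3: print(len(P),cv2.minEnclosingCircle(P[:,:2].astype(np.float32)), np.median(P[:,2]))
c=L("wrist10");cv2.imwrite("pics/w10z.png",cv2.resize(c["pixels"][190:370,210:430,::-1],None,fx=3.3,fy=3.3,interpolation=cv2.INTER_CUBIC))
```

```text
[ 0.44732837 -0.24685939  0.22513352] [-6.67361476e-05  9.99932615e-01 -1.16079788e-02 -1.23210577e-04] [-0.01966807  1.10683941 -0.15597848] 16.15 [ 0.21  0.23  0.21  1.98 -0.06  0.94  0.42]
wrist [([318.4, 282.7], [285, 259, 58, 47, 1507])]
885 ((0.44090938568115234, -0.3168669641017914), 0.03003356046974659) 0.031392640521913706
scene [([240.2, 151.7], [229, 141, 25, 23, 393])]
163 ((0.4505026638507843, -0.31683149933815), 0.02269766479730606) 0.028771742264755762
side [([414.9, 184.5], [404, 175, 28, 20, 351])]
119 ((0.44990506768226624, -0.31650716066360474), 0.025977598503232002) 0.028884769034851154
```

View pics/wrist10.png

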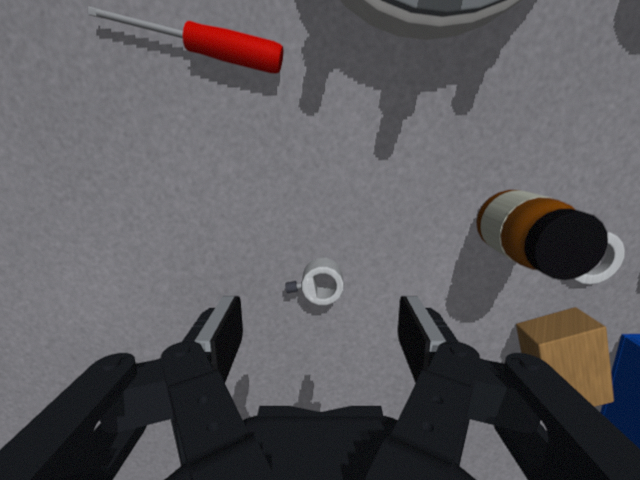

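View pics/w10z.png

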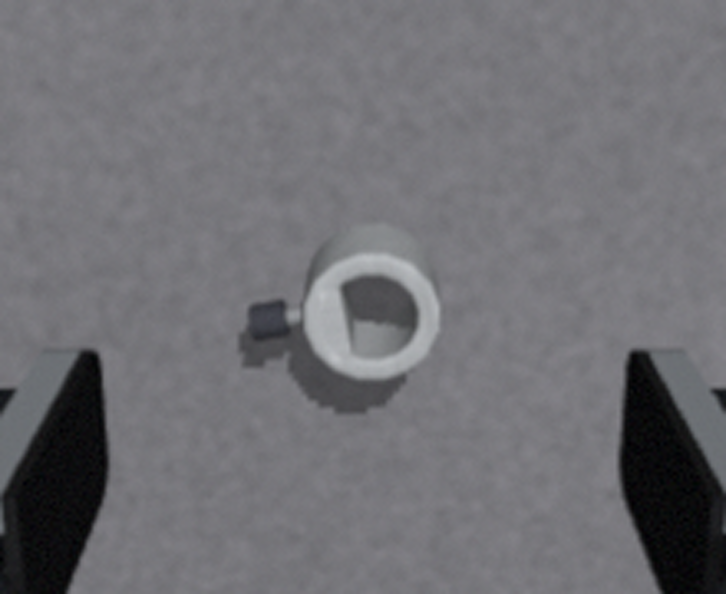

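Run:
```python
from h import *
c=L("wrist10")
f=lambda u,v:(210+(u+.5)/3.3-.5,190+(v+.5)/3.3-.5)
ctr=plane(c,f(371,316),.030);a=plane(c,f(341,289),.030);b=plane(c,f(353,355),.030);s=plane(c,f(249,322),.017)
print(ctr,a,b,s);d=(b-a)[:2];print("flat normal ang",np.degrees(np.arctan2(-d[0],d[1]))%180, np.hypot(*d));v=(s-ctr)[:2];print("screw dir",np.degrees(np.arctan2(v[1],v[0])),np.hypot(*v))
# fit ellipse outer contour of ring via depth
X=cloud(c);m=(X[...,2]>.028)&(X[...,2]<.036)&(abs(X[...,0]-.45)<.026)&(abs(X[...,1]+.3166)<.03)
print(cv2.minEnclosingCircle(X[m][:,:2].astype(np.float32)))
h=cv2.cvtColor(c["pixels"],cv2.COLOR_RGB2HSV)
k=(X[...,2]>.007)&(X[...,2]<.026)&(X[...,0]<.425)&(X[...,0]>.4)&(abs(X[...,1]+.316)<.02)
print(k.sum(),X[k].mean(0),X[k].min(0),X[k].max(0))
```

```text
[ 0.44960133 -0.31568474  0.03      ] [ 0.44043666 -0.30629073  0.03      ] [ 0.44357512 -0.3290468   0.03      ] [ 0.4094947  -0.32270855  0.017     ]
flat normal ang 7.8525351384334385 0.02297147456173891
screw dir -170.0666102735203 0.04071702329924265
((0.4490721821784973, -0.31647545099258423), 0.022238917648792267)
146 [ 0.41687793 -0.32044601  0.02250005] [ 0.40988663 -0.32722255  0.01633931] [ 0.42495672 -0.31553522  0.02551698]
```

Call:
send_rows([
  {"translation": [0.0014, 0.0355, 0], "rot": [0, 0, 0], "grip": 0.07},
  {"translation": [0.0014, 0.0355, 0], "rot": [0, 0, 0], "grip": 0.07},
  {"translation": [0, 0, 0], "rot": [0, 0, -7.1], "grip": 0.07},
  {"translation": [0, 0, 0], "rot": [0, 0, -7.1], "grip": 0.07},
  {"translation": [0, 0, 0], "rot": [0, 0, -7.1], "grip": 0.07},
])

```text
t: 16.72
eef_pos: [0.45, -0.3163, 0.225]
tool_rot: [-0.0, 0.984, 0.178, -0.0]
contact_force: [0.9, 0.5, 0.3]
gripper_width: 0.82
```

Call:
send_rows([
  {"translation": [0, 0, 0], "rot": [0, 0, -7.1], "grip": 0.07},
  {"translation": [0, 0, 0], "rot": [0, 0, -7.1], "grip": 0.07},
  {"translation": [0, 0, 0], "rot": [0, 0, -7.1], "grip": 0.07},
  {"translation": [0, 0, 0], "rot": [0, 0, -7.1], "grip": 0.07},
  {"translation": [0, 0, 0], "rot": [0, 0, -7.1], "grip": 0.07},
])

```text
t: 17.13
eef_pos: [0.4502, -0.3156, 0.2251]
tool_rot: [-0.0, 0.882, 0.47, 0.0]
contact_force: [0.1, -0.1, 0.1]
gripper_width: 0.823
```

Call:
send_rows([
  {"translation": [0, 0, 0.02], "rot": [0, 0, -7.1], "grip": 0.07},
  {"translation": [0, 0, 0.02], "rot": [0, 0, -7.1], "grip": 0.07},
  {"translation": [0, 0, 0.02], "rot": [0, 0, -7.1], "grip": 0.07},
  {"translation": [0, 0, 0.02], "rot": [0, 0, -7.1], "grip": 0.07},
  {"translation": [0, 0, 0.02], "rot": [0, 0, -7.1], "grip": 0.07},
])

```text
t: 17.55
eef_pos: [0.4503, -0.3155, 0.1244]
tool_rot: [-0.0, 0.697, 0.717, 0.001]
contact_force: [0.4, -0.1, 1.0]
gripper_width: 0.816
```

Call:
send_rows([
  {"translation": [0, 0, 0.02], "rot": [0, 0, -0.4], "grip": 0.07},
  {"translation": [0, 0, 0.005], "rot": [0, 0, 0], "grip": 0.07},
  {"translation": [0, 0, 0], "rot": [0, 0, 0], "grip": 0.07},
  {"translation": [0, 0, 0], "rot": [0, 0, 0], "grip": 0.07},
  {"translation": [0, 0, 0], "rot": [0, 0, 0], "grip": 0.07},
])

```text
t: 17.97
eef_pos: [0.4502, -0.3173, 0.1015]
tool_rot: [0.001, 0.698, 0.716, 0.0]
contact_force: [0.5, 0.3, -0.0]
gripper_width: 0.82
```

Run:
```python
from h import *
from station import *
o=get_obs();q=o["tool_rot"];print(o["eef_pos"],q,"yaw",np.degrees(2*np.arctan2(q[2],q[1])),o["contact_force"],o["t"],o["q"].round(2))
c=snap("wrist","w11");X=cloud(c)
m=(X[...,2]>.027)&(X[...,2]<.036)&(np.hypot(X[...,0]-.449,X[...,1]+.317)<.027)
print(m.sum(),cv2.minEnclosingCircle(X[m][:,:2].astype(np.float32)),np.median(X[m][:,2]))
```

```text
[ 0.45020078 -0.31729375  0.10151112] [9.68043323e-04 6.97681398e-01 7.16407447e-01 3.15452082e-04] yaw 91.51738818116769 [ 0.50307847  0.25000633 -0.01228121] 17.9667 [ 0.55  0.46 -0.07  1.97  0.05  0.7   2.06]
2433 ((0.44956234097480774, -0.3163779675960541), 0.02198643609881401) 0.031211973409257077
```

View pics/w11.png

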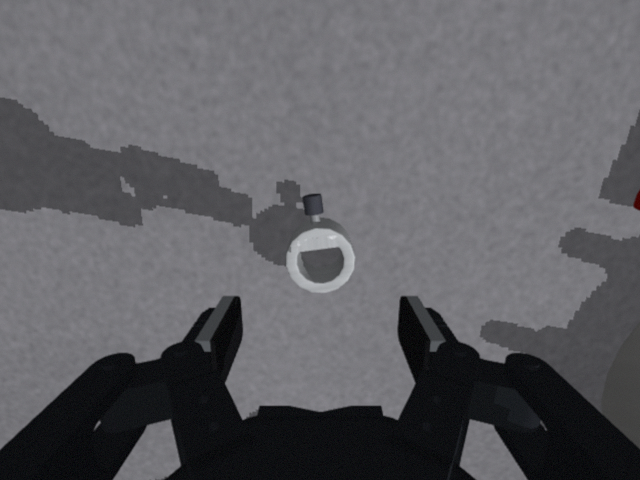

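Call:
send_rows([
  {"translation": [0, 0, 0.02], "rot": [0, 0, -7], "grip": 0.07},
  {"translation": [0, 0, 0.02], "rot": [0, 0, 0], "grip": 0.07},
  {"translation": [0, 0, 0.02], "rot": [0, 0, 0], "grip": 0.07},
  {"translation": [0, 0, 0.012], "rot": [0, 0, 0], "grip": 0.07},
  {"translation": [0, 0, 0.006], "rot": [0, 0, 0], "grip": 0.07},
])

```text
t: 18.43
eef_pos: [0.4488, -0.3171, 0.0215]
tool_rot: [-0.0, 0.653, 0.758, -0.0]
contact_force: [-0.4, 0.8, -0.3]
gripper_width: 0.82
```

Run:
```python
from h import *
from station import *
o=get_obs();q=o["tool_rot"];print(o["eef_pos"],"yaw",np.degrees(2*np.arctan2(q[2],q[1])),o["contact_force"],o["t"])
c=snap("wrist","w12");c=snap("side","s12")
```

```text
[ 0.4487927  -0.3171077   0.02152142] yaw 98.49392012479818 [-0.40356959  0.82287859 -0.34801468] 18.4333
```

View pics/w12.png

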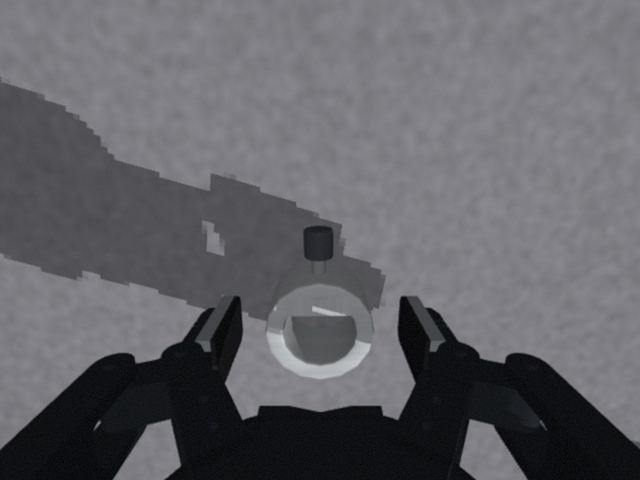

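Call:
send_rows([
  {"translation": [0, 0, 0], "rot": [0, 0, 0], "grip": 0.03},
  {"translation": [0, 0, 0], "rot": [0, 0, 0], "grip": 0.03},
  {"translation": [0, 0, 0], "rot": [0, 0, 0], "grip": 0.03},
  {"translation": [0, 0, 0], "rot": [0, 0, 0], "grip": 0.03},
  {"translation": [0, 0, 0], "rot": [0, 0, 0], "grip": 0.03},
], force=50)

```text
t: 18.95
eef_pos: [0.4498, -0.3178, 0.0238]
tool_rot: [0.001, 0.653, 0.757, 0.0]
contact_force: [-0.8, 1.1, 6.3]
gripper_width: 0.5
```

Run:
```python
from h import *
from station import *
o=get_obs();q=o["tool_rot"];print(o["eef_pos"],"yaw",np.degrees(2*np.arctan2(q[2],q[1])),o["contact_force"],o["t"],o["gripper_width"]*85.4)
c=snap("wrist","w13");X=cloud(c)
m=(X[...,2]>.027)&(X[...,2]<.036)&(np.hypot(X[...,0]-.449,X[...,1]+.317)<.027)
print(m.sum(),cv2.minEnclosingCircle(X[m][:,:2].astype(np.float32)),np.median(X[m][:,2]))
```

```text
[ 0.44982719 -0.31779448  0.023815  ] yaw 98.48718797946404 [-0.84602763  1.08652378  6.30102587] 18.95 42.708905093872836
6366 ((0.4476030468940735, -0.31721100211143494), 0.02665768750011921) 0.031154102085368937
```

View pics/w13.png

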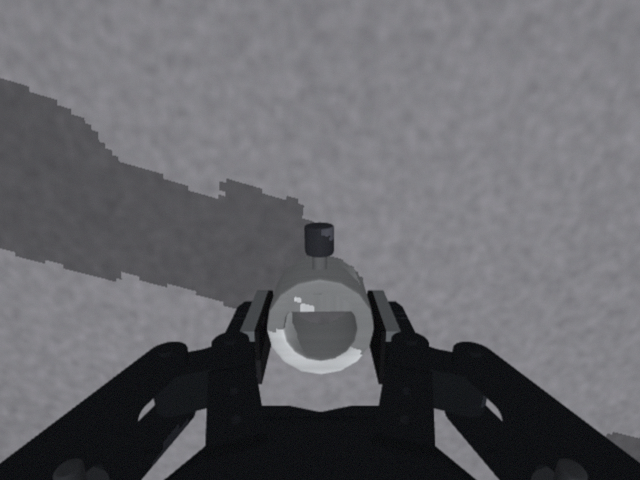

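Run:
```python
from h import *
c=L("w13")
cv2.imwrite("pics/w13z.png",cv2.resize(c["pixels"][210:390,240:400,::-1],None,fx=3.3,fy=3.3,interpolation=cv2.INTER_CUBIC))
for n in ("w12","w13"):
    c=L(n);X=cloud(c)
    m=(X[...,2]>.029)&(X[...,2]<.034)&(np.hypot(X[...,0]-.449,X[...,1]+.317)<.0245)
    # inner bore + outer: fit circle with fixed r to outer hull
    P=X[m][:,:2].astype(np.float32)
    hull=cv2.convexHull(P)[:,0]
    # restrict to hull points on ±tool-y side (world ±x)
    a=np.degrees(np.arctan2(hull[:,1]+.317,hull[:,0]-.449));k=(abs(a)<50)|(abs(a)>130)
    print(n,m.sum(),cyl(hull[k],.022,[.449,-.317]),cyl(hull,.022,[.449,-.317]))
```

```text
w12 5500 (array([ 0.44964968, -0.31621418]), np.float64(0.00013041556990576672)) (array([ 0.44963881, -0.3161615 ]), np.float64(0.00020017181015810973))
w13 5582 (array([ 0.44975564, -0.31701689]), np.float64(9.112988861862195e-05)) (array([ 0.4497843, -0.3171541]), np.float64(0.00029729007709360447))
```

View pics/w13z.png

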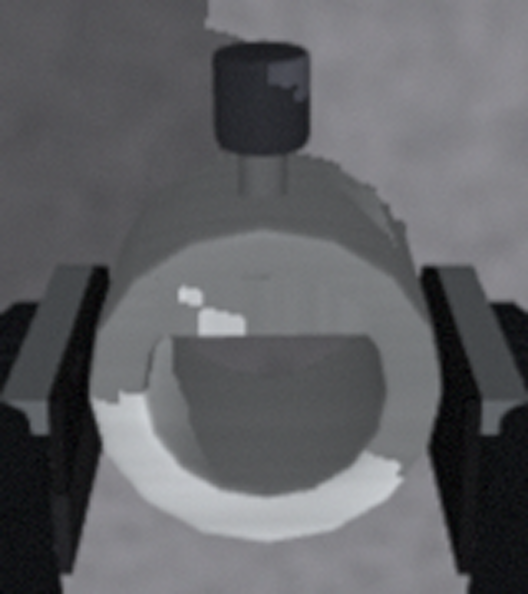

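Call:
send_rows([
  {"translation": [0, 0, -0.02], "rot": [0, 0, 0], "grip": 0.03},
  {"translation": [0, 0, -0.03], "rot": [0, 0, 0], "grip": 0.03},
  {"translation": [0, 0, -0.04], "rot": [0, 0, 0], "grip": 0.03},
  {"translation": [0, 0, -0.04], "rot": [0, 0, 0], "grip": 0.03},
  {"translation": [0, 0, -0.04], "rot": [0, 0, 0], "grip": 0.03},
])

```text
t: 19.42
eef_pos: [0.4487, -0.3171, 0.1949]
tool_rot: [0.0, 0.653, 0.758, 0.0]
contact_force: [1.2, -0.4, -1.1]
gripper_width: 0.502
```

Call:
send_rows([
  {"translation": [0.0275, 0.0125, 0], "rot": [0, 0, 0], "grip": 0.03},
  {"translation": [0.0275, 0.0125, 0], "rot": [0, 0, 0], "grip": 0.03},
  {"translation": [0.0275, 0.0125, 0], "rot": [0, 0, 0], "grip": 0.03},
  {"translation": [0.0275, 0.0125, 0], "rot": [0, 0, 0], "grip": 0.03},
  {"translation": [0.0275, 0.0125, 0], "rot": [0, 0, 0], "grip": 0.03},
])

```text
t: 19.83
eef_pos: [0.4907, -0.1708, 0.1934]
tool_rot: [0.001, 0.653, 0.757, 0.0]
contact_force: [-0.1, 0.5, -1.2]
gripper_width: 0.499
```

Call:
send_rows([
  {"translation": [0.0275, 0.0125, 0], "rot": [0, 0, 0], "grip": 0.03},
  {"translation": [0.0275, 0.0125, 0], "rot": [0, 0, 0], "grip": 0.03},
  {"translation": [0.0275, 0.0125, 0], "rot": [0, 0, 0], "grip": 0.03},
  {"translation": [0.0275, 0.0125, 0], "rot": [0, 0, 0], "grip": 0.03},
  {"translation": [0.0275, 0.0125, 0], "rot": [0, 0, 0], "grip": 0.03},
])

```text
t: 20.25
eef_pos: [0.5322, -0.0255, 0.1932]
tool_rot: [0.001, 0.653, 0.757, 0.0]
contact_force: [0.8, -0.1, -1.7]
gripper_width: 0.5
```

Call:
send_rows([
  {"translation": [0.0275, 0.0125, 0], "rot": [0, 0, 0], "grip": 0.03},
  {"translation": [0.0268, 0.0123, 0], "rot": [0, 0, 0], "grip": 0.03},
  {"translation": [0, 0, 0], "rot": [0, 0, 4.9], "grip": 0.03},
  {"translation": [0, 0, 0], "rot": [0, 0, 4.85], "grip": 0.03},
  {"translation": [0, 0, 0], "rot": [0, 0, 0], "grip": 0.03},
])

```text
t: 20.67
eef_pos: [0.5486, 0.0312, 0.193]
tool_rot: [0.0, 0.715, 0.699, 0.0]
contact_force: [-0.1, -0.3, -0.7]
gripper_width: 0.501
```

Call:
send_rows([
  {"translation": [0, 0, 0], "rot": [0, 0, 0], "grip": 0.03},
  {"translation": [0, 0, 0], "rot": [0, 0, 0], "grip": 0.03},
  {"translation": [0, 0, 0], "rot": [0, 0, 0], "grip": 0.03},
  {"translation": [0, 0, 0], "rot": [0, 0, 0], "grip": 0.03},
  {"translation": [0, 0, 0], "rot": [0, 0, 0], "grip": 0.03},
])

```text
t: 21.08
eef_pos: [0.5485, 0.0302, 0.1924]
tool_rot: [-0.0, 0.715, 0.699, 0.0]
contact_force: [0.1, -0.5, -0.8]
gripper_width: 0.497
```

Run:
```python
from h import *
from station import *
o=get_obs();q=o["tool_rot"];print(o["eef_pos"],"yaw",np.degrees(2*np.arctan2(q[2],q[1])),o["contact_force"],o["t"],o["gripper_width"]*85.4,o["q"].round(2))
for n in ("wrist","scene","side"):
    c=snap(n,n+"14");X=cloud(c);h=cv2.cvtColor(c["pixels"],cv2.COLOR_RGB2HSV)
    R=np.hypot(X[...,0]-.550,X[...,1]-.03)
    m=(X[...,2]>.171)&(X[...,2]<.194)&(R<.026)&(h[...,2]>60)
    print(n,m.sum(),cyl(X[m],.022,[.55,.03]))
    m=(X[...,2]>.1)&(X[...,2]<.130)&(R<.018);print(" shaft",m.sum(),cyl(X[m],.013,[.55,.03]) if m.sum()>9 else 0)
    p=proj(c,[.55,.03,.16]).astype(int);x=max(p[0],60);y=max(p[1],45)
    cv2.imwrite(f"pics/{n}14z.png",cv2.resize(c["pixels"][y-45:y+45,x-60:x+60,::-1],None,fx=6,fy=6,interpolation=cv2.INTER_CUBIC))
```

```text
[0.54847176 0.03017212 0.19235091] yaw 88.75080037458498 [ 0.05342325 -0.49654093 -0.80034731] 21.0833 42.451857918396165 [ 0.01  0.35 -0.22  1.9   0.1   0.9   1.29]
wrist 3288 (array([0.54163925, 0.02869459]), np.float64(0.0026553628783012283))
 shaft 115 (array([0.55339227, 0.03093959]), np.float64(0.0006165540660568892))
scene 179 (array([0.54547113, 0.03581252]), np.float64(0.0017742797399940453))
 shaft 126 (array([0.55088418, 0.02946799]), np.float64(0.0003721430717849661))
side 183 (array([0.54891906, 0.03292583]), np.float64(0.0015441466385989477))
 shaft 171 (array([0.55401124, 0.03001592]), np.float64(0.0014555284405535322))
```

View pics/wrist14.png

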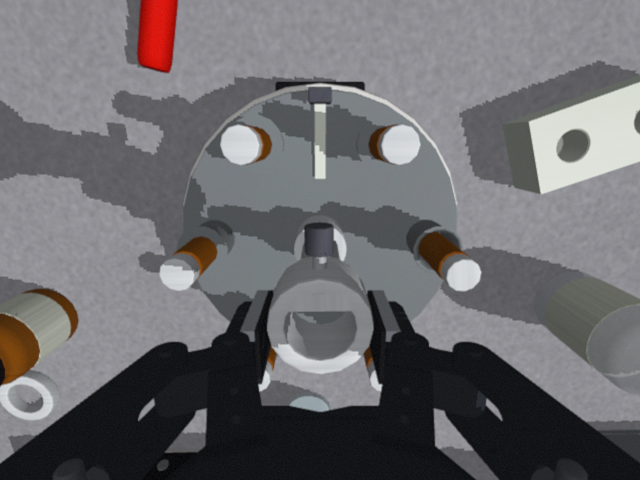

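View pics/side14z.png

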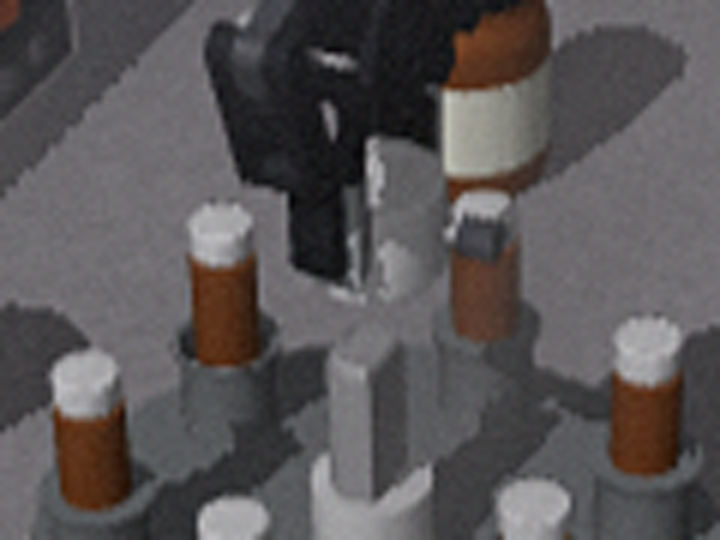

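View pics/scene14z.png

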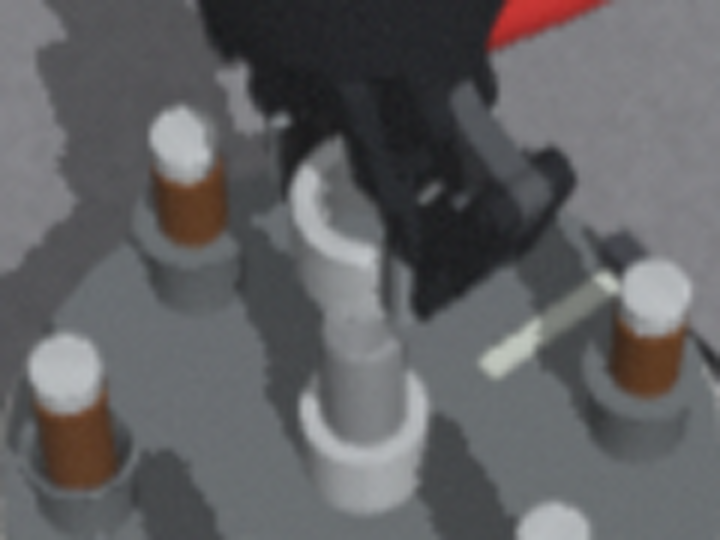

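Run:
```python
from h import *
c=L("wrist14");X=cloud(c)
m=(X[...,2]>.196)&(X[...,2]<.204)&(np.hypot(X[...,0]-.5495,X[...,1]-.03)<.0245)
P=X[m][:,:2].astype(np.float32);hull=cv2.convexHull(P)[:,0]
a=np.degrees(np.arctan2(hull[:,1]-.03,hull[:,0]-.549));k=(abs(a)<50)|(abs(a)>130)
print("collar",m.sum(),np.median(X[m][:,2]),cyl(hull[k],.022,[.549,.03]))
R=np.hypot(X[...,0]-.551,X[...,1]-.03)
m=(X[...,2]>0.131)&(X[...,2]<0.140)&(R<.11)&(R>.06)
for ce,st in blobs(m,150): print("cap top",ce,st[4],plane(c,ce,.133).round(4))
m=(X[...,2]>0.05)&(X[...,2]<0.058)&(R<.12)&(R>.05)
P=X[m][:,:2].astype(np.float32);print("disc",cv2.minEnclosingCircle(P))
```

```text
collar 6002 0.19966706513398114 (array([0.54836108, 0.03141207]), np.float64(0.00012870330696701515))
cap top [239.5, 144.9] 1253 [ 0.4773 -0.0096  0.133 ]
cap top [399.4, 144.7] 1251 [0.4791 0.0751 0.133 ]
cap top [176.9, 273.7] 953 [ 0.5498 -0.0536  0.133 ]
cap top [462.0, 274.4] 943 [0.554  0.1157 0.133 ]
cap top [373.9, 380.4] 157 [0.6281 0.0652 0.133 ]
disc ((0.5522494912147522, 0.031341828405857086), 0.11241942644119263)
```

Call:
send_rows([
  {"translation": [0, 0.0015, 0.01], "rot": [0, 0, 0], "grip": 0.03},
  {"translation": [0, 0, 0.01], "rot": [0, 0, 0], "grip": 0.03},
  {"translation": [0, 0, 0.009], "rot": [0, 0, 0], "grip": 0.03},
  {"translation": [0, 0, 0], "rot": [0, 0, 0], "grip": 0.03},
  {"translation": [0, 0, 0], "rot": [0, 0, 0], "grip": 0.03},
])

```text
t: 21.65
eef_pos: [0.5492, 0.0304, 0.1621]
tool_rot: [-0.001, 0.715, 0.699, -0.001]
contact_force: [-0.1, -1.0, -1.1]
gripper_width: 0.5
```

Run:
```python
from h import *
from station import *
o=get_obs();print(o["eef_pos"],o["contact_force"],o["torque"],o["t"])
for n in ("scene","side"):
    c=snap(n,n+"15")
    p=proj(c,[.55,.03,.14]).astype(int);x=max(p[0],60);y=max(p[1],45)
    cv2.imwrite(f"pics/{n}15z.png",cv2.resize(c["pixels"][y-35:y+35,x-40:x+40,::-1],None,fx=8,fy=8,interpolation=cv2.INTER_CUBIC))
```

```text
[0.54920053 0.03038791 0.16205442] [-0.0907172  -1.00985657 -1.06783709] [-0.03621421  0.03818568  0.01433023] 21.65
```

View pics/side15z.png

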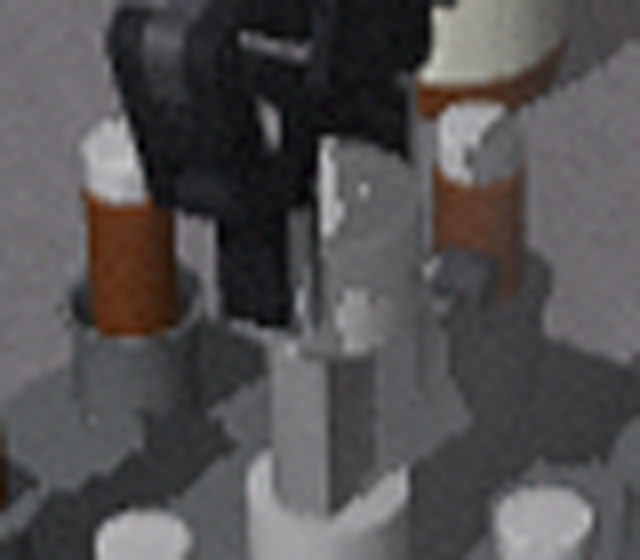

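View pics/scene15z.png

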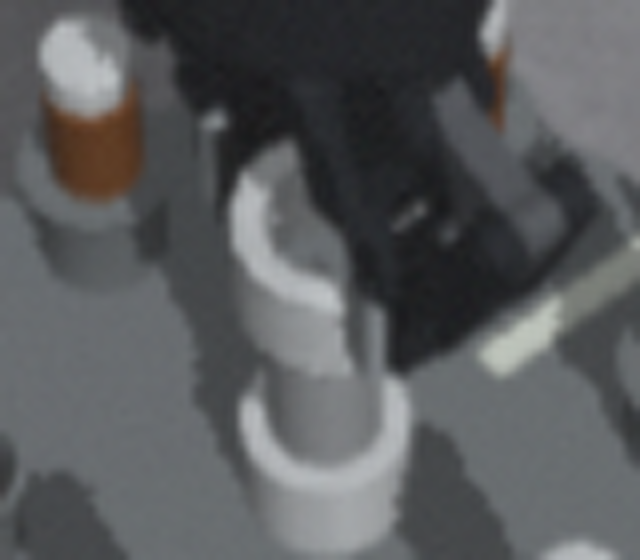

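Call:
send_rows([
  {"translation": [0.0003, 0.0016, 0], "rot": [0, 0, 0], "grip": 0.03},
  {"translation": [0, 0, 0.003], "rot": [0, 0, 0], "grip": 0.03},
  {"translation": [0, 0, 0.002], "rot": [0, 0, 0], "grip": 0.03},
  {"translation": [0, 0, 0.002], "rot": [0, 0, 0], "grip": 0.03},
  {"translation": [0, 0, 0], "rot": [0, 0, 0], "grip": 0.03},
])

```text
t: 22.17
eef_pos: [0.5513, 0.0307, 0.1558]
tool_rot: [-0.0, 0.715, 0.699, -0.0]
contact_force: [0.4, -0.4, -0.5]
gripper_width: 0.5
```

Call:
send_rows([
  {"translation": [0, 0, 0.002], "rot": [0, 0, 0], "grip": 0.03},
  {"translation": [0, 0, 0.001], "rot": [0, 0, 0], "grip": 0.03},
  {"translation": [0, 0, 0.001], "rot": [0, 0, 0], "grip": 0.03},
  {"translation": [0, 0, 0], "rot": [0, 0, 0], "grip": 0.03},
  {"translation": [0, 0, 0], "rot": [0, 0, 0], "grip": 0.03},
])

```text
t: 22.58
eef_pos: [0.5516, 0.0307, 0.1523]
tool_rot: [-0.0, 0.715, 0.699, -0.0]
contact_force: [-0.4, 0.3, -0.9]
gripper_width: 0.501
```

Run:
```python
from station import *
o=get_obs();print(o["eef_pos"],o["contact_force"],o["torque"],o["t"])
```

```text
[0.55160389 0.03073217 0.15227189] [-0.40976369  0.27532359 -0.91003202] [-0.00234878  0.02147955  0.00604201] 22.5833
```

Call:
send_rows([
  {"translation": [0, 0, 0.004], "rot": [0, 0, 0], "grip": 0.03},
  {"translation": [0, 0, 0.004], "rot": [0, 0, 0], "grip": 0.03},
  {"translation": [0, 0, 0.004], "rot": [0, 0, 0], "grip": 0.03},
  {"translation": [0, 0, 0], "rot": [0, 0, 0], "grip": 0.03},
  {"translation": [0, 0, 0], "rot": [0, 0, 0], "grip": 0.03},
])

```text
t: 23.0
eef_pos: [0.5513, 0.0307, 0.1398]
tool_rot: [-0.0, 0.715, 0.699, -0.0]
contact_force: [0.2, -0.1, -1.5]
gripper_width: 0.5
```

Call:
send_rows([
  {"translation": [0, 0, 0.006], "rot": [0, 0, 0], "grip": 0.03},
  {"translation": [0, 0, 0.006], "rot": [0, 0, 0], "grip": 0.03},
  {"translation": [0, 0, 0.004], "rot": [0, 0, 0], "grip": 0.03},
  {"translation": [0, 0, 0], "rot": [0, 0, 0], "grip": 0.03},
  {"translation": [0, 0, 0], "rot": [0, 0, 0], "grip": 0.03},
])

```text
t: 23.42
eef_pos: [0.5513, 0.0307, 0.1238]
tool_rot: [-0.0, 0.715, 0.699, -0.0]
contact_force: [0.6, -0.0, -0.8]
gripper_width: 0.5
```

Call:
send_rows([
  {"translation": [0, 0, 0.005], "rot": [0, 0, 0], "grip": 0.03},
  {"translation": [0, 0, 0.004], "rot": [0, 0, 0], "grip": 0.03},
  {"translation": [0, 0, 0.003], "rot": [0, 0, 0], "grip": 0.03},
  {"translation": [0, 0, 0], "rot": [0, 0, 0], "grip": 0.03},
  {"translation": [0, 0, 0], "rot": [0, 0, 0], "grip": 0.03},
])

```text
t: 23.83
eef_pos: [0.5515, 0.0307, 0.112]
tool_rot: [-0.0, 0.715, 0.699, -0.0]
contact_force: [0.4, -0.0, -1.2]
gripper_width: 0.501
```

Call:
send_rows([
  {"translation": [0, 0, 0.001], "rot": [0, 0, 0], "grip": 0.03},
  {"translation": [0, 0, 0.001], "rot": [0, 0, 0], "grip": 0.03},
  {"translation": [0, 0, 0.001], "rot": [0, 0, 0], "grip": 0.03},
  {"translation": [0, 0, 0], "rot": [0, 0, 0], "grip": 0.03},
  {"translation": [0, 0, 0], "rot": [0, 0, 0], "grip": 0.03},
])

```text
t: 24.25
eef_pos: [0.5516, 0.0307, 0.1093]
tool_rot: [-0.0, 0.715, 0.699, -0.0]
contact_force: [-0.3, 0.4, -0.5]
gripper_width: 0.5
```

Call:
send_rows([
  {"translation": [0, 0, 0.0007], "rot": [0, 0, 0], "grip": 0.03},
  {"translation": [0, 0, 0.0007], "rot": [0, 0, 0], "grip": 0.03},
  {"translation": [0, 0, 0.0007], "rot": [0, 0, 0], "grip": 0.03},
  {"translation": [0, 0, 0], "rot": [0, 0, 0], "grip": 0.03},
  {"translation": [0, 0, 0], "rot": [0, 0, 0], "grip": 0.03},
])

```text
t: 24.67
eef_pos: [0.5518, 0.0308, 0.1088]
tool_rot: [0.0, 0.715, 0.699, 0.0]
contact_force: [-4.7, 0.0, 13.4]
gripper_width: 0.501
```

Run:
```python
from h import *
from station import *
o=get_obs();print(o["eef_pos"],o["contact_force"],o["torque"],o["t"])
for n in ("scene","side","wrist"):
    c=snap(n,n+"16")
    p=proj(c,[.55,.03,.11]).astype(int);x=max(p[0],60);y=max(p[1],45)
    if n!="wrist":cv2.imwrite(f"pics/{n}16z.png",cv2.resize(c["pixels"][y-45:y+45,x-60:x+60,::-1],None,fx=6,fy=6,interpolation=cv2.INTER_CUBIC))
```

```text
[0.55176293 0.03077033 0.10877221] [-4.68301767e+00  5.88874040e-03  1.34091954e+01] [-0.16528027  1.11211953  0.03427121] 24.6667
```

View pics/side16z.png

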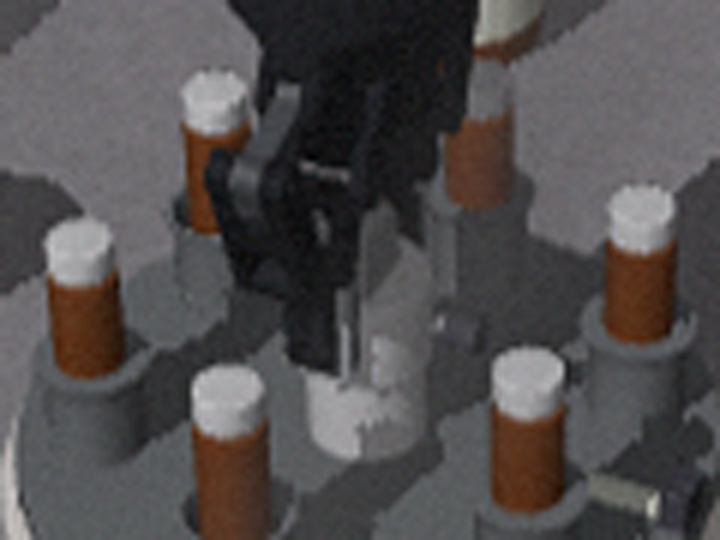

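View pics/wrist16.png

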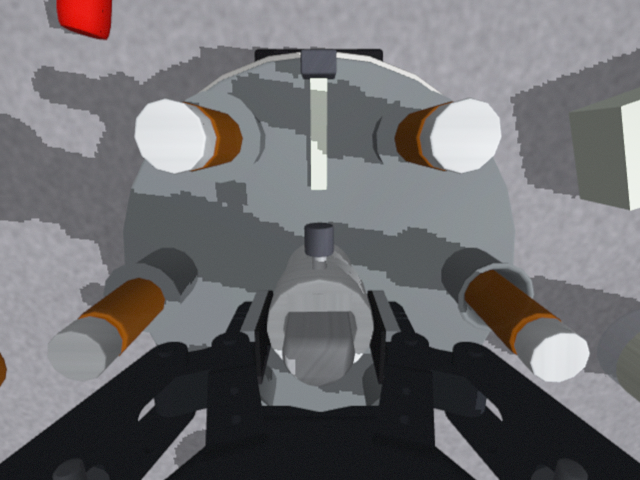

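View pics/scene16.png

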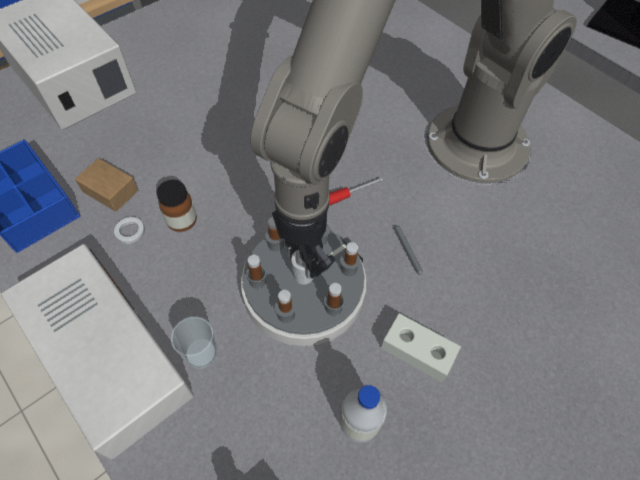

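Call:
send_rows([
  {"translation": [0, 0, -0.0005], "rot": [0, 0, 0], "grip": 0.03},
  {"translation": [0, 0, 0], "rot": [0, 0, 0], "grip": 0.03},
  {"translation": [0, 0, 0], "rot": [0, 0, 0], "grip": 0.03},
  {"translation": [0, 0, 0], "rot": [0, 0, 0], "grip": 0.03},
  {"translation": [0, 0, 0], "rot": [0, 0, 0], "grip": 0.03},
])

```text
t: 25.23
eef_pos: [0.5518, 0.0308, 0.1088]
tool_rot: [0.0, 0.715, 0.699, 0.0]
contact_force: [-3.7, -1.2, 8.1]
gripper_width: 0.507
```

Run:
```python
from h import *
from station import *
o=get_obs();print(o["eef_pos"],o["contact_force"],o["torque"],o["t"],o["gripper_width"]*85.4)
for n in ("scene","side","wrist"):
    c=snap(n,n+"17");X=cloud(c)
    for nm,cu in (("90",(.5532,.1155)),("330",(.6238,-.0136))):
        R=np.hypot(X[...,0]-cu[0],X[...,1]-cu[1]);m=(X[...,2]>0.122)&(X[...,2]<0.145)&(R<.02)
        for ce,st in blobs(m,40): print(n,nm,st[4],plane(c,ce,.128).round(4),np.percentile(X[m][:,2],90).round(4))
c=L("wrist17");h=cv2.cvtColor(c["pixels"],cv2.COLOR_RGB2HSV);X=cloud(c)
m=(X[...,2]>.095)&(X[...,2]<.112)&(X[...,0]<.525)&(X[...,0]>.505)&(abs(X[...,1]-.031)<.02);print("screw",X[m].mean(0))
R=np.hypot(X[...,0]-.5495,X[...,1]-.031)
m=(X[...,2]>.111)&(X[...,2]<.121)&(R<.024);P=X[m]
A=np.c_[P[:,:2],np.ones(len(P))];k=np.linalg.lstsq(A,P[:,2],rcond=None)[0];print("collar top z",np.median(P[:,2]),"tilt",k[:2])
```

```text
[0.55175473 0.03078511 0.1087983 ] [-3.67766028 -1.23178301  8.05245304] [-0.15406633  0.78780143  0.03343819] 25.2333 43.30750539509872
scene 90 137 [0.5537 0.1148 0.128 ] 0.1334
scene 330 130 [ 0.6241 -0.0144  0.128 ] 0.1334
side 90 123 [0.5523 0.1163 0.128 ] 0.1332
side 330 94 [ 0.6227 -0.0136  0.128 ] 0.1331
wrist 90 3505 [0.5551 0.1172 0.128 ] 0.1348
screw [0.51691629 0.03221645 0.10743859]
collar top z 0.11622446939543643 tilt [ 0.0365998  -0.00287478]
```

Run:
```python
from station import *
print(hand_in())
```

```text
the job is handed in; nothing more can be done
None
```

I finished the whole job in about 25 s of the 72 s allowed and handed it in, still gripping the collar. `hand_in()` reported no verdict.

- **Vials:** Both stand in the two empty cups, at 90 and 330 degrees. Their tops read about 133 mm, as they should, and in the scene and side views they sit within about 2 mm of cup centre.
- **Shaft:** Across the flat the jaws read 19.4–19.6 mm. The reading runs about 1.2 mm low, so that is the flat and not the 26 mm round. I turned the shaft about 35 degrees clockwise, and the wrist picture then showed the flat facing the white mark.
- **Collar:** It went down without side force and met the hub exactly at the expected height (TCP 108.8 mm). The collar top measured 116.2 mm with the wrist camera, which reads about 1 mm high there; 115 mm is fully home. The screw lies along the home mark to within about 1 mm. At the end I was gripping at 50 N with about 8 N of upward reaction.
- **Bottle and jar:** The arm never went near either, and both look unmoved in the last pictures. I did not measure their positions.

**Disagreements between checks:**
- **Shaft axis:** Gripping the shaft put its axis about 1.5 mm from the wrist camera's estimate. The first hover over the shaft was therefore about 2 mm off; I corrected it from the scene and side views before lowering.
- **Vial at 90 degrees:** The last wrist view put it 1.5–3 mm off from where the other two cameras did, which fits the wrist camera's known offset.
- **Collar tilt:** The last wrist depth fit of the collar's top gave a slope of about 0.04 rad, inside the 0.1 limit.

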